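# Gauge the wand sticks into the sorting tub

### The arm

A 6-joint arm with a two-finger parallel gripper is mounted at the origin on a cart in front of the work surface, level with it; the furniture and walls round the work are solid. World frame = base frame: x ahead of the robot, y to its left, z up, the work surface at z = 0. Lengths are in m, angles in rad, forces in N, time in s.
With the tool pointing down it reaches from about 0.35 to 0.975 m from the base axis. Payload 4.9 kg.
Tool frame: the origin (TCP) lies on the front face of the gripper's body, between the roots of the fingers; the fingertips stand ctrl.finger_overhang ahead of it and the grasp point (between the pads) lies 54 mm ahead of it (ctrl.finger_overhang is the distance from the TCP to the fingertips, in m); z points along the fingers, y is the line along which they close (so a half turn about z gives the same grasp; the last joint's range is limited). The gripper opens to 85 mm and grips with 20 to 120 N. Pads are 22 mm wide; open, the fingers measure 114 mm over their backs; the gripper's body (76 mm by 85 mm) begins 54 mm behind the grasp point. The pads swing forward as they close: fully open they stand 13 mm farther back than shut.
Start: joints at [-1.267, 0.053, 1.613, -0, 1.476, -0.119], TCP at [0.256, -0.57, 0.304] pointing down, gripper open.
Joint ranges: [-3.01, 3.01], [-1.01, 2.22], [0.06, 2.58], [-1.02, 4.17], [0.09, 2.62], [-3.14, 3.14]. Speed limits (rad/s): [2.57, 2.57, 3.14, 3.14, 3.14, 3.14].

### API

Orientations are given as a rotation vector (axis times angle).
In Python, from station import ctrl, vision gives the robot as it stands. The module is installed in compiled form; this text tells all that it offers.
- The arm moves only by the tool drive_tool, never from a script. Its argument "rows" is a list of rows, each a list of 2 entries, a list of its own where there are three numbers: the shift along the tool's x, y, z in m, then the turn about the tool's z in rad. A call has 1 to 10 rows; each row shifts and turns the commanded pose from where the row before left it, along the tool's axes as they then stand; what a row does not reach is not made up. A row lasts 1/10 s, in which the tool goes at most 50 mm and 8.59 degrees, less where a joint would pass 70% of its speed; a pose out of reach is approached as far as the arm can. A call with a gripper value outside its range is refused whole. "jaw" is the closure, from 0 (fully open) to 1 (shut), set as the call begins (left out, the last holds). The fingers move at their own pace and stop on an object; "grip_force" is the grip in N (left out, the last holds). Time passes only in rows, so rows that do not move let the fingers close. It gives the time, the measured TCP pose, the force, the opening and the grip force at its end, in the units of the state.
- ctrl.get_obs(): the state, without advancing time (a new reading comes with each control period).
- vision.get_image(name): name is "scene" or "top" or "wrist"; returns a dict with "image" (384x512x3 uint8, blue, green, red), "vertical_fov" (degrees; the focal length in pixels is half the picture's height over the tangent of half this angle, whatever the lens; pixels are square), "cx", "cy" (the principal point, pixels), "dist_coeffs" ([k1, k2, p1, p2, k3] as OpenCV has them; the pictures are not rectified), "R" (3x3) and "t" (3): a world point X has camera coordinates R X + t. Camera axes: x right, y down, z forward; pixel columns grow to the right and rows downward; lengths in m; the calibration is good to about 2 mm. A picture is of the moment at which its call begins. There is no depth.
- ctrl.finish_job(): hands the job in; it is judged then, once.
The state is a dict: "t": time; "q": joint angles; "dq": joint speeds; "effort": joint torques, N m; "tool_pos": TCP position; "tool_rot": TCP orientation; "contact_force": force on the tool from outside, world axes, zero at the start; "wrist_torque": the same for the moment, N m; "opening": finger opening in m; "grip_force": force on a finger pad.
Only numpy, scipy, OpenCV 4.12 (cv2) and the standard library are available. Lean on these libraries where they do the work, as an engineer would, in place of code of your own. Each camera call takes 0.05 s, during which the arm holds its last target. There are 200 camera calls.

### The job

Fit the gauge top on the clear sorting tub: wide lug into wide slot, down onto the dividers, then turn it clockwise about a quarter turn until it stops, and leave it locked. Then take every wooden wand stick from the block by its neck and push it, foot first, at the gauge holes from the tightest hole upwards, letting it drop through the first hole it passes, so that each stick ends in the bay below the tightest hole it fits; do not put any stick in the tub while the top is off it, and do not disturb the bell and the teapot.

Things in the scene. Friction and masses are not known exactly. Their poses are not given: they have to be found in the camera images.
- tub: fixed round sorting tub, clear wall, 181 mm outer diameter, 185 mm high; origin under its centre, z up, +x to the wide slot. Rim: inward collar, z = 179 to 185 mm, opening 154 mm, with a 42 mm slot at +x and a 26 mm slot at -x; wall below it 172 mm inside. Crossed dividers along x and y part it into four bays, one a quadrant, floor 4 mm up
- slot_wide (a point): middle of the wide slot, mid-thickness of the tub's collar, 81.5 mm from the axis along the tub's +x
- rest (a point): on the tub's axis at the dividers' top, 165 mm up: the underside of the fitted gauge top rests here (6 mm of play up to the collar). Stops under the collar let the fitted top turn only clockwise seen from above, 80 degrees from the slots to the stop; then its +x points 80 degrees clockwise of the tub's +x
- gauge_top: loose teal disc 146 mm across, 8 mm thick, 0.25 kg, two yellow lugs reaching 83 mm from the centre, 8 mm thick: 34 mm wide at +x, 18 mm wide at -x. Origin under its centre, z up. Central yellow bar handle along x, 44 mm long, 16 wide, 8 to 42 mm above the underside. Starts flat on the counter, right side up
- wide_lug (a point): middle of the gauge top's wide lug, 79 mm from its centre along its +x
- hole_thin (a point): centre of the tightest gauge hole (24.5 mm, passes 20 mm sticks only), on the gauge top's upper face, 46 mm from its centre; over the tub's +x+y bay once the top is turned home
- hole_medium (a point): centre of the middle gauge hole (31.5 mm, passes 27 mm sticks and thinner), on the gauge top's upper face, 46 mm from its centre; over the tub's -x+y bay once the top is turned home
- hole_thick (a point): centre of the widest gauge hole (38.5 mm, passes every stick), on the gauge top's upper face, 46 mm from its centre; over the tub's -x-y bay once the top is turned home
- stick_block: fixed wooden block 190 x 130 x 46 mm with six round pockets 38 mm across, 40 mm deep, in three rows 60 mm apart along its x and two 60 mm apart along its y; origin at the centre of its underside. The sticks stand in it, shoulders 5 mm above the block's top; a knocked one may lean in its pocket
- stickA: loose wooden wand stick (may be absent), 75 mm long, 40 g: pale shaft 45 mm long, foot chamfered 4 mm, then a pink neck 14 mm thick, 30 mm long, to take it by. Shaft 20, 27 or 34 mm thick, not known beforehand: gauge it. Origin on the axis, 37.5 mm above the foot, z from foot to neck; shoulder at z = +7.5 mm. Starts upright in the block
- stickB: loose wooden wand stick (may be absent), 75 mm long, 40 g: pale shaft 45 mm long, foot chamfered 4 mm, then a pink neck 14 mm thick, 30 mm long, to take it by. Shaft 20, 27 or 34 mm thick, not known beforehand: gauge it. Origin on the axis, 37.5 mm above the foot, z from foot to neck; shoulder at z = +7.5 mm. Starts upright in the block
- stickC: loose wooden wand stick (may be absent), 75 mm long, 40 g: pale shaft 45 mm long, foot chamfered 4 mm, then a pink neck 14 mm thick, 30 mm long, to take it by. Shaft 20, 27 or 34 mm thick, not known beforehand: gauge it. Origin on the axis, 37.5 mm above the foot, z from foot to neck; shoulder at z = +7.5 mm. Starts upright in the block
- stickD: loose wooden wand stick (may be absent), 75 mm long, 40 g: pale shaft 45 mm long, foot chamfered 4 mm, then a pink neck 14 mm thick, 30 mm long, to take it by. Shaft 20, 27 or 34 mm thick, not known beforehand: gauge it. Origin on the axis, 37.5 mm above the foot, z from foot to neck; shoulder at z = +7.5 mm. Starts upright in the block
- stickE: loose wooden wand stick (may be absent), 75 mm long, 40 g: pale shaft 45 mm long, foot chamfered 4 mm, then a pink neck 14 mm thick, 30 mm long, to take it by. Shaft 20, 27 or 34 mm thick, not known beforehand: gauge it. Origin on the axis, 37.5 mm above the foot, z from foot to neck; shoulder at z = +7.5 mm. Starts upright in the block
- stickF: loose wooden wand stick (may be absent), 75 mm long, 40 g: pale shaft 45 mm long, foot chamfered 4 mm, then a pink neck 14 mm thick, 30 mm long, to take it by. Shaft 20, 27 or 34 mm thick, not known beforehand: gauge it. Origin on the axis, 37.5 mm above the foot, z from foot to neck; shoulder at z = +7.5 mm. Starts upright in the block
- counter_bell: bystander: chrome counter bell on a black foot, 84 mm across, 50 mm high, loose; origin under its centre
- toy_teapot: bystander: mint toy teapot with pink lid, 115 mm long, 70 mm high, loose; origin under its middle

How it is judged:
On the way:
1. the gauge top is fitted in the tub and turned clockwise to its stop (y of wide_lug in the frame of tub below -0.07 m and z of gauge_top in the frame of tub between 0.16 and 0.172 m and angle between gauge_top's own z axis and vertical below 0.06 rad), for 0.2 s.
At the end, for the whole second after the job is handed in: gauge top flat on the dividers (0.06 rad, underside 160-172 mm up), turned home (wide lug over 70 mm to the tub's -y side); every present stick under it (middle below 125 mm) in its bay, seen in the tub's frame: 20 mm sticks in the +x+y quadrant, 27 mm in -x+y, 34 mm in -x-y (all of step 1 and x of each of stickA, stickB in the frame of tub above 0.002 m and y of each of stickA, stickB, stickC, stickD in the frame of tub above 0.002 m and horizontal distance between each of stickA, stickB, stickC, stickD, stickE, stickF and tub below 0.088 m and z of each of stickA, stickB, stickC, stickD, stickE, stickF in the frame of tub below 0.125 m and x of each of stickC, stickD, stickE, stickF in the frame of tub below -0.002 m and y of each of stickE, stickF in the frame of tub below -0.002 m); the robot touches nothing.
It fails at once if a stick is in the tub while the gauge top is off it ((horizontal distance between stickA and tub below 0.085 m and z of stickA in the frame of tub below 0.145 m and distance between stickA and gauge_top above 0.18 m) or (horizontal distance between stickB and tub below 0.085 m and z of stickB in the frame of tub below 0.145 m and distance between stickB and gauge_top above 0.18 m) or (horizontal distance between stickC and tub below 0.085 m and z of stickC in the frame of tub below 0.145 m and distance between stickC and gauge_top above 0.18 m) or (horizontal distance between stickD and tub below 0.085 m and z of stickD in the frame of tub below 0.145 m and distance between stickD and gauge_top above 0.18 m) or (horizontal distance between stickE and tub below 0.085 m and z of stickE in the frame of tub below 0.145 m and distance between stickE and gauge_top above 0.18 m) or (horizontal distance between stickF and tub below 0.085 m and z of stickF in the frame of tub below 0.145 m and distance between stickF and gauge_top above 0.18 m)).
It fails at once if the bell or the teapot is moved by more than 3 cm (distance of any of counter_bell, toy_teapot from where it was at the start of the episode above 0.03 m).
Of stickA, stickB, stickC, stickD, stickE, stickF only 3 to 4 are there at a start; the rules pass over those that are not, and their reading is None.
At some moment in a run one of gauge_top, stickA, stickB, stickC, stickD, stickE, stickF may be knocked a few centimetres aside while the robot is not near it.
It also fails if it takes over 210 s, if anything falls off the work surface, if the arm or the gripper's body presses on something with over 40 N, if the wrist force passes 120 N, or if a joint passes its speed limit or range.

## Working session

There is one attempt and no reset: what is moved stays moved. The work goes in short steps, Python scripts to look and compute and a tool call to move; the robot and the scene stay as the last step left them, time stands still between calls to the robot, and variables do not carry over. Pictures are saved under pics/ and viewed, at most 14 in all, crops included, and the job is handed in when it is done.

Besides the shell and the picture viewer there is one more tool, called after ">>>" as a command line: name --argument value ..., lists and objects as JSON in quotes. drive_tool: Moves the arm, as the interface text tells. Its arguments: {"type":"object","properties":{"rows":{"type":"array","items":{"type":"array"}},"jaw":{"type":"number"},"grip_force":{"type":"number"}},"required":["rows"]}

```bash
mkdir -p pics
cat > h.py <<'E'
import numpy as np, cv2
from station import ctrl, vision
from scipy.spatial.transform import Rotation as Ro
def cam(n):
    d=vision.get_image(n); im=d["image"]; h=im.shape[0]
    f=h/2/np.tan(np.radians(d["vertical_fov"])/2)
    d["K"]=np.array([[f,0,d["cx"]],[0,f,d["cy"]],[0,0,1.]]); d["D"]=np.array(d["dist_coeffs"],float)
    d["R"]=np.array(d["R"]);d["t"]=np.array(d["t"]); return d
def ray(d,uv):
    uv=np.array(uv,float).reshape(-1,1,2)
    p=cv2.undistortPoints(uv,d["K"],d["D"]).reshape(-1,2)
    v=np.c_[p,np.ones(len(p))]@d["R"]; return -d["R"].T@d["t"],v
def onplane(d,uv,z):
    c,v=ray(d,uv); return c+v*((z-c[2])/v[:,2])[:,None]
def proj(d,X):
    return cv2.projectPoints(np.array(X,float).reshape(-1,3),cv2.Rodrigues(d["R"])[0],d["t"],d["K"],d["D"])[0].reshape(-1,2)
E
python3 - <<'E'
from h import *
for n in("scene","top"):
    d=cam(n); cv2.imwrite(f"pics/{n}0.png",d["image"]); print(n,-d["R"].T@d["t"],d["vertical_fov"],d["R"].round(2).tolist(),d["D"])
o=ctrl.get_obs(); print(o, ctrl.finger_overhang)
E
```

```text
scene [-0.04249209  0.57155291  0.92295769] 46.937222486494086 [[-0.69, -0.72, 0.01], [-0.53, 0.49, -0.69], [0.5, -0.48, -0.72]] [-0.09164055  0.          0.          0.          0.        ]
top [0.3989237 0.0151686 1.2110589] 50.192844195269096 [[0.03, -1.0, 0.01], [-0.99, -0.03, -0.11], [0.11, -0.0, -0.99]] [-0.09675596  0.          0.          0.          0.        ]
{'t': 0.1, 'q': array([-1.26700087e+00,  5.32815026e-02,  1.61416052e+00, -2.09478223e-05,
        1.47599038e+00, -1.19003249e-01]), 'dq': array([ 0.00073394, -0.00274852, -0.00363773, -0.00058953, -0.00089499,
        0.00070667]), 'effort': array([-1.97199292e-04, -3.94901776e+01, -3.71363425e+01, -1.02983638e-04,
        3.90097004e-03,  3.86482066e-05]), 'tool_pos': array([ 0.25631141, -0.56955412,  0.30278933]), 'tool_rot': array([-3.06986538e+00, -6.58814156e-01,  2.99073588e-04]), 'contact_force': array([-0.44988219, -0.37640288,  0.18599052]), 'wrist_torque': array([-0.00410191, -0.02019556, -0.02398481]), 'grip_force': 0.0, 'opening': 0.08535937073525342} 0.0726
```

View pics/scene0.png

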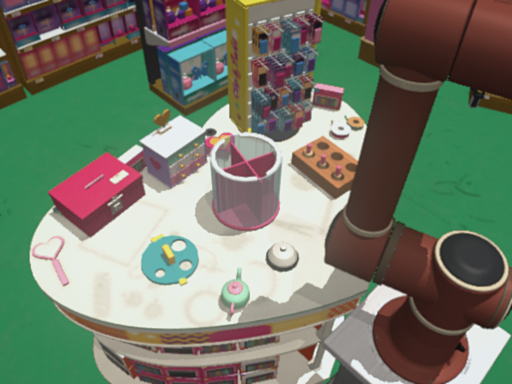

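View pics/top0.png

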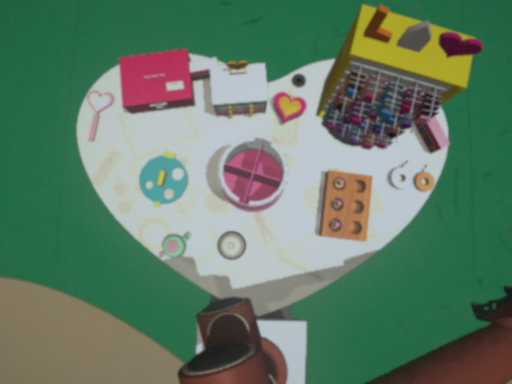

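The top view shows the gauge top at (163,180), the tub at (253,175), the block at (346,206) with three sticks at about (340,183), (338,205) and (337,226), the bell at (231,245) and the teapot at (174,246). Next I'll enlarge the crops.

Run:
```python
import cv2,numpy as np
a=cv2.imread("pics/top0.png"); s=cv2.imread("pics/scene0.png")
r=lambda im,x,y,w,h,k:cv2.resize(im[y:y+h,x:x+w],(w*k,h*k),interpolation=cv2.INTER_CUBIC)
t=np.hstack([r(a,205,125,100,100,4),r(a,130,140,75,100,4)[:, :300]])
cv2.imwrite("pics/c1.png",t)
cv2.imwrite("pics/c2.png",np.hstack([r(s,190,125,100,110,5)[:500],r(a,310,160,60,100,5)]))
```

```text
(no output)
```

View pics/c1.png

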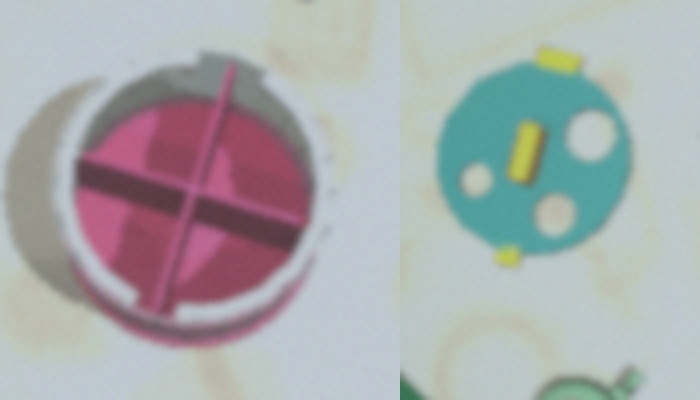

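View pics/c2.png

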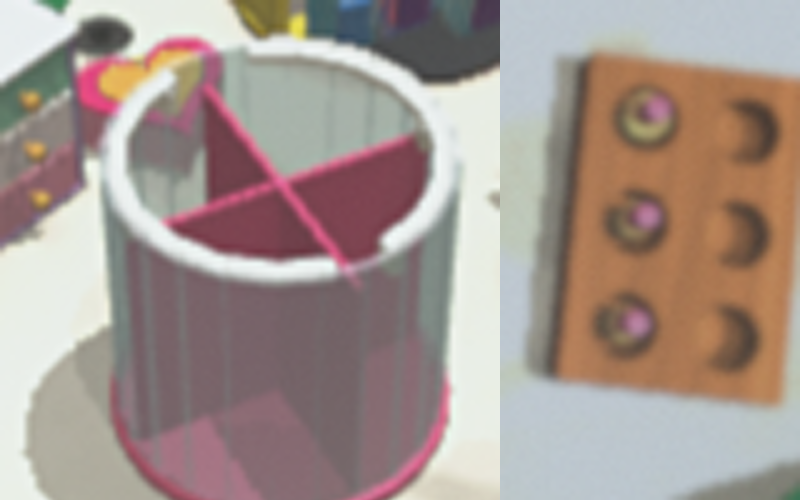

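The crops show the tub's wide slot at top-view pixel (262,140), the narrow slot at (245,201), and the divider crossing near (253,172). The gauge's wide lug is at (270,155), the narrow lug at (257,204). There are three sticks in the block's left column, and the right column is empty.

```bash
cat >> h.py <<'E'
def mask(im,lo,hi):
    return cv2.inRange(cv2.cvtColor(im,cv2.COLOR_BGR2HSV),np.array(lo),np.array(hi))
def big(m):
    c=cv2.findContours(m,cv2.RETR_EXTERNAL,cv2.CHAIN_APPROX_NONE)[0]; return max(c,key=cv2.contourArea).reshape(-1,2).astype(float)
def circ(P):
    A=np.c_[2*P[:,:2],np.ones(len(P))]
    for _ in range(4):
        s=np.linalg.lstsq(A,(P[:,:2]**2).sum(1),rcond=None)[0]; r=np.sqrt(s[2]+s[0]**2+s[1]**2)
        e=abs(np.hypot(*(P[:,:2]-s[:2]).T)-r); k=e<max(.002,2*np.median(e)); P=P[k]; A=A[k]
    return s[:2],r
def tri(obs):
    A=np.zeros((3,3));b=np.zeros(3)
    for d,uv in obs:
        c,v=ray(d,uv);v=v[0]/np.linalg.norm(v[0]);M=np.eye(3)-np.outer(v,v);A+=M;b+=M@c
    return np.linalg.solve(A,b)
E
python3 - <<'E'
from h import *
D={n:cam(n) for n in("scene","top")}
print("cross",tri([(D["top"],(253.25,172.4)),(D["scene"],(246,162))]).round(4))
for n,uv in(("top",(253.25,172.4)),("scene",(246,162))): print(n,onplane(D[n],uv,.165).round(4))
for n,d in D.items():
    im=d["image"]; teal=mask(im,(85,90,60),(100,255,255)); 
    c=big(teal); P=onplane(d,c,.008); print(n,"gauge",circ(P))
    x,y,w,h=cv2.boundingRect(c.astype(np.float32)); ye=mask(im,(22,110,100),(35,255,255)); z=np.zeros_like(ye); z[y-12:y+h+12,x-12:x+w+12]=255
    nn,l,s,ce=cv2.connectedComponentsWithStats(ye&z)
    for i in range(1,nn):
        if s[i,4]>8: print("  yel",s[i,4],ce[i].round(1),onplane(d,ce[i],.008)[0,:2].round(4))
    # teal holes
    f=np.zeros_like(teal);cv2.fillPoly(f,[c.astype(np.int32)],255)
    pk=mask(im,(140,40,110),(175,255,255)); nn,l,s,ce=cv2.connectedComponentsWithStats(pk)
    for i in range(1,nn):
        if 8<s[i,4]<120: print("  pink",s[i,4],ce[i].round(1),onplane(d,ce[i],.081)[0,:2].round(4))
    br=big(cv2.morphologyEx(mask(im,(5,100,80),(15,200,255)),cv2.MORPH_CLOSE,np.ones((9,9))))
    print("  block", [ (p.round(1).tolist(),onplane(d,p,.046)[0,:2].round(3).tolist()) for p in cv2.boxPoints(cv2.minAreaRect(br.astype(np.float32)))])
E
```

```text
cross [0.5565 0.0065 0.1593]
top [[0.5555 0.0064 0.165 ]]
scene [[0.5522 0.0109 0.165 ]]
scene gauge (array([0.54856912, 0.2759724 ]), np.float64(0.06972421237503505))
  yel 30 [156.4 237.4] [0.6253 0.2611]
  yel 76 [167.6 251.1] [0.5701 0.2656]
  yel 31 [182.5 281.2] [0.4745 0.2921]
  pink 73 [12.2  1.8] [ 2.1988 -0.0105]
  pink 35 [115.5   3.8] [ 1.8018 -0.3452]
  pink 30 [325.8   1.6] [ 1.1599 -1.064 ]
  pink 42 [94.8 11. ] [ 1.8019 -0.2388]
  pink 44 [72.4 18.2] [ 1.8081 -0.1319]
  pink 10 [127.8  17.4] [ 1.6372 -0.3085]
  pink 17 [361.1  15.4] [ 0.9637 -1.0683]
  pink 35 [297.5  19.5] [ 1.1206 -0.825 ]
  pink 15 [131.2  25.7] [ 1.5584 -0.2759]
  pink 45 [271.2  26.7] [ 1.1485 -0.6929]
  pink 9 [101.2  27.4] [ 1.6352 -0.177 ]
  pink 10 [135.9  28.6] [ 1.5213 -0.2752]
  pink 35 [120.2  31.8] [ 1.5429 -0.213 ]
  pink 74 [317.2  34.4] [ 0.9756 -0.7828]
  pink 10 [303.1  30.7] [ 1.0355 -0.7646]
  pink 52 [25.6 35.7] [1.8042 0.0855]
  pink 10 [116.9  36. ] [ 1.5207 -0.184 ]
  pink 61 [273.3  42.9] [ 1.0449 -0.5992]
  pink 32 [106.8  40.1] [ 1.5193 -0.1363]
  pink 69 [219.3  67.2] [ 1.
[... 1285 characters left out ...]
0.4244]
  pink 24 [371.3  95.5] [ 0.8027 -0.3295]
  pink 16 [407.6 106.2] [ 0.7754 -0.4364]
  pink 10 [239.3 110.7] [0.7442 0.0501]
  pink 113 [ 93.8 126.1] [0.69   0.4655]
  pink 17 [356.8 119.2] [ 0.7305 -0.2861]
  pink 11 [331.7 125.5] [ 0.7094 -0.2137]
  pink 14 [368.9 144.6] [ 0.6573 -0.3204]
  pink 18 [341.  181.5] [ 0.5495 -0.2402]
  pink 24 [339.1 202.8] [ 0.4897 -0.235 ]
  pink 23 [337.  224.1] [ 0.4305 -0.2294]
  pink 86 [172.  245.9] [0.3584 0.2232]
  block [([320.6000061035156, 235.10000610351562], [0.399, -0.19]), ([327.29998779296875, 170.6999969482422], [0.584, -0.208]), ([371.70001220703125, 175.39999389648438], [0.575, -0.338]), ([365.0, 239.6999969482422], [0.389, -0.318])]
```

>>> drive_tool --rows '[[[0.0342,-0.036,0],0],[[0.0342,-0.036,0],0],[[0.0342,-0.036,0],0],[[0.0342,-0.036,0],0],[[0.0342,-0.036,0],0],[[0.0342,-0.036,0],0],[[0.0342,-0.036,0],0],[[0.0342,-0.036,0],0],[[0.0342,-0.036,0],0],[[0.0342,-0.036,0],0]]' --jaw 0

```text
t: 1.2
tool_pos: [0.4207, -0.0993, 0.304]
tool_rot: [3.071, 0.659, 0.001]
contact_force: [0.9, -0.0, 0.0]
opening: 0.0852
grip_force: 0.0
```

>>> drive_tool --rows '[[[0.0342,-0.036,0],0],[[0.0342,-0.036,0],0],[[0.0342,-0.036,0],0],[[0.0342,-0.036,0],0],[[0.0342,-0.036,0],0],[[0.0342,-0.036,0],0],[[0.0342,-0.036,0],0],[[0.0342,-0.036,0],0],[[0,0,0],-0.148],[[0,0,0],-0.148]]'

```text
t: 2.2
tool_pos: [0.5519, 0.2752, 0.3028]
tool_rot: [2.936, 1.118, -0.003]
contact_force: [-0.7, -0.4, 0.2]
opening: 0.085
grip_force: 0.0
```

>>> drive_tool --rows '[[[0,0,0],-0.148],[[0,0,0],-0.148],[[0,0,0],-0.148],[[0,0,0],-0.148],[[0,0,0],-0.148],[[0,0,0],-0.148],[[0,0,0],-0.148],[[0,0,0],-0.148],[[0,0,0],-0.148],[[0,0,0],-0.148]]'

```text
t: 3.2
tool_pos: [0.5518, 0.2735, 0.3036]
tool_rot: [-1.418, -2.803, 0.001]
contact_force: [-0.2, 0.1, 0.2]
opening: 0.0855
grip_force: 0.0
```

>>> drive_tool --rows '[[[0,0,0],-0.148],[[0,0,0],-0.148],[[0,0,0],-0.148],[[0,0,0],-0.148],[[0,0,0],-0.148],[[0,0,0],0],[[0,0,0],0]]'

```text
t: 3.9
tool_pos: [0.5519, 0.2736, 0.3037]
tool_rot: [-0.323, -3.125, 0.0]
contact_force: [0.0, 0.2, -0.8]
opening: 0.0857
grip_force: 0.0
```

```bash
cat >> h.py <<'E'
def pose():
    o=ctrl.get_obs(); R=Ro.from_rotvec(o["tool_rot"]).as_matrix(); return o,np.array(o["tool_pos"]),R,np.degrees(np.arctan2(R[1,0],R[0,0]))
def go(pos,yaw):
    "tool-frame shift (before turning) and turn"
    o,p,R,y=pose(); d=R.T@(np.array(pos)-p); t=-(np.radians(yaw-y)+np.pi)%(2*np.pi)-np.pi
    print("t %.1f pos %s yaw %.2f tilt %.3f q6 %.2f F %s open %.4f | shift %s |%.3f| turn %.3f"%(o["t"],p.round(4),y,np.arccos(min(1,-R[2,2])),o["q"][5],np.array(o["contact_force"]).round(1),o["opening"],d.round(4),np.linalg.norm(d),(-(np.radians(yaw-y))+np.pi)%(2*np.pi)-np.pi))
E
python3 - <<'E'
from h import *
go((.551,.2745,.2),168.6)
d=cam("wrist"); print(-d["R"].T@d["t"],d["R"].round(2).tolist(),d["vertical_fov"]); cv2.imwrite("pics/w1.png",d["image"])
E
```

```text
t 3.9 pos [0.5519 0.2736 0.3037] yaw 168.21 tilt 0.000 q6 -1.03 F [ 0.   0.2 -0.8] open 0.0857 | shift [0.001  0.0008 0.1037] |0.104| turn -0.007
[0.47676344 0.28977035 0.37375513] [[0.2, 0.98, 0.0], [0.93, -0.19, 0.3], [0.29, -0.06, -0.95]] 65.39185352299836
```

View pics/w1.png

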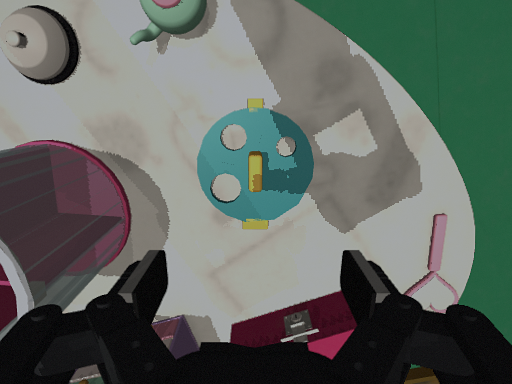

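The wrist view shows the gauge disc centred at (256,165), the narrow lug at (257,103), the wide lug at (256,225) and the handle at (255,172). The handle lines up with the tool x axis.

```bash
cat >> h.py <<'E'
def gauge(d,z=.008,zy=.008):
    im=d["image"]; c=big(mask(im,(85,70,40),(100,255,255))); r=circ(onplane(d,c,z)); print("disc",r[0].round(4),r[1].round(4))
    x,y,w,h=cv2.boundingRect(c.astype(np.float32)); ye=mask(im,(20,110,80),(35,255,255)); m=np.zeros_like(ye); m[max(0,y-20):y+h+20,max(0,x-20):x+w+20]=255
    nn,l,s,ce=cv2.connectedComponentsWithStats(ye&m)
    for i in range(1,nn):
        if s[i,4]>25: print("  yel",s[i,4],ce[i].round(1),onplane(d,ce[i],zy)[0,:2].round(4), onplane(d,ce[i],zy+.034)[0,:2].round(4))
E
python3 - <<'E'
from h import *
d=cam("wrist"); gauge(d); go((.551,.2745,.2),168.6)
print(proj(d,[[.5519,.2736,.3037-.054],[.5519,.2736,.0]]))
E
```

```text
disc [0.5515 0.2756] 0.0715
  yel 185 [255.  104.8] [0.4784 0.2912] [0.4783 0.2911]
  yel 496 [254.9 171.3] [0.5565 0.275 ] [0.549  0.2763]
  yel 239 [254.7 223.8] [0.6255 0.2605] [0.6117 0.2632]
t 4.0 pos [0.5519 0.2736 0.3037] yaw 168.26 tilt 0.000 q6 -1.03 F [-0.1 -0.  -0.4] open 0.0858 | shift [0.0011 0.0008 0.1037] |0.104| turn -0.006
[[252.43482376 273.47489388]
 [253.09552218 166.71161912]]
```

>>> drive_tool --rows '[[[0,0.0015,0.04],0],[[0,0,0.04],0],[[0,0,0.04],0],[[0,0,0.04],0],[[0,0,0.03],0],[[0,0,0.017],0],[[0,0,0.01],0],[[0,0,0],0]]'

```text
t: 4.8
tool_pos: [0.552, 0.2749, 0.0862]
tool_rot: [-0.319, -3.124, 0.001]
contact_force: [-1.0, 0.9, -0.1]
opening: 0.0858
grip_force: 0.0
```

>>> drive_tool --rows '[[[0,0,0],0],[[0,0,0],0],[[0,0,0],0],[[0,0,0],0],[[0,0,0],0],[[0,0,0],0],[[0,0,0],0],[[0,0,0],0],[[0,0,0],0],[[0,0,0],0]]' --jaw 1 --grip_force 60

```text
t: 5.8
tool_pos: [0.5527, 0.2751, 0.0877]
tool_rot: [0.318, 3.125, 0.0]
contact_force: [-1.3, -1.6, 6.4]
opening: 0.0151
grip_force: 61.7
```

>>> drive_tool --rows '[[[0,0,-0.03],0],[[0,0,-0.04],0],[[0,0,-0.05],0],[[0,0,-0.05],0],[[0,0,-0.05],0],[[0,0,-0.03],0],[[0,0,0],0]]'

```text
t: 6.5
tool_pos: [0.5537, 0.2757, 0.3427]
tool_rot: [0.317, 3.117, 0.007]
contact_force: [-0.1, 0.2, -1.9]
opening: 0.015
grip_force: 60.6
```

Run:
```python
from h import *
go((.555,.0085,.336),0)
d=cam("wrist"); o,p,R,y=pose(); z=p[2]-.086+.008; gauge(d,z,z)
cv2.imwrite("pics/w2.png",d["image"])
```

```text
t 6.5 pos [0.5537 0.2757 0.3427] yaw 168.39 tilt 0.010 q6 -1.03 F [-0.1  0.2 -1.9] open 0.0150 | shift [-0.055  -0.2615  0.0058] |0.267| turn 2.939
disc [0.552  0.2774] 0.0706
  yel 744 [254.2 101.6] [0.4785 0.2925] [0.4784 0.2923]
  yel 3192 [253.5 262.9] [0.565  0.2744] [0.5455 0.2782]
```

View pics/w2.png

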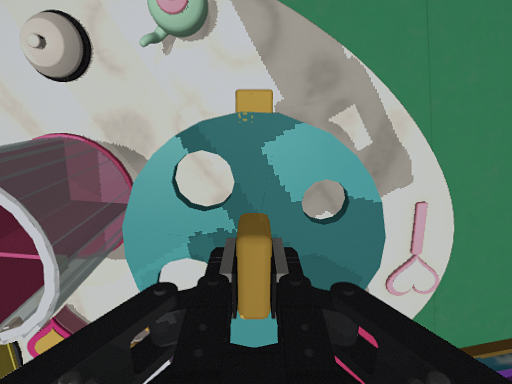

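The gauge is gripped by its handle at (253,263) in the wrist view, and the disc is level. Next I'll get the tub yaw.

Run:
```python
from h import *
d=cam("top"); im=d["image"]; cv2.imwrite("pics/top1.png",im)
P=onplane(d,[(205+230/4,125+68/4),(205+193/4,125+190/4),(205+155/4,125+300/4)],.165); print(P.round(4)); v=P[0]-P[2]; print(np.degrees(np.arctan2(v[1],v[0])))
s=cam("scene"); Q=onplane(s,[(190+165/5,125+222/5),(190+410/5,125+140/5),(190+205/5,125+90/5),(190+350/5,125+272/5)],.165); print(Q.round(4))
v=Q[0]-Q[1]; print("y-ax",np.degrees(np.arctan2(v[1],v[0]))-90); v=Q[2]-Q[3];print(np.degrees(np.arctan2(v[1],v[0])))
# rim white inner/outer in the scene
go((.553,.0095,.3427),168.4)
```

```text
[[ 0.6362 -0.0155  0.165 ]
 [ 0.5553  0.0064  0.165 ]
 [ 0.4835  0.0289  0.165 ]]
-16.20275504466558
[[ 0.5715  0.0708  0.165 ]
 [ 0.5313 -0.0613  0.165 ]
 [ 0.6328 -0.0106  0.165 ]
 [ 0.484   0.0285  0.165 ]]
y-ax -16.92303666385436
-14.742492373206922
t 6.7 pos [0.5513 0.2748 0.3334] yaw 168.38 tilt 0.005 q6 -1.03 F [-0.2 -0.1 -3.2] open 0.0148 | shift [-0.055  -0.2595 -0.0089] |0.265| turn -0.000
```

>>> drive_tool --rows '[[[-0.00725,-0.0324,0],0],[[-0.00725,-0.0324,0],0],[[-0.00725,-0.0324,0],0],[[-0.00725,-0.0324,0],0],[[-0.00725,-0.0324,0],0],[[-0.00725,-0.0324,0],0],[[-0.00725,-0.0324,0],0],[[-0.00725,-0.0324,0],0],[[0,0,0],0.077],[[0,0,0],0]]'

```text
t: 7.65
tool_pos: [0.5557, 0.0087, 0.3326]
tool_rot: [-0.44, -3.104, -0.0]
contact_force: [-0.4, -0.5, -2.9]
opening: 0.0147
grip_force: 60.6
```

>>> drive_tool --rows '[[[0,0,0.02],0],[[0,0,0.015],0],[[0,0,0],0],[[0,0,0],0],[[0,0,0],0]]'

```text
t: 8.15
tool_pos: [0.5571, 0.0098, 0.3024]
tool_rot: [0.437, 3.11, 0.0]
contact_force: [0.6, -0.1, -1.3]
opening: 0.0148
grip_force: 60.5
```

Run:
```python
from h import *
go((.5559,.0091,.29),163.8)
d=cam("wrist"); o,p,R,y=pose(); z=p[2]-.087+.008; gauge(d,z,z)
t=cam("top"); cv2.imwrite("pics/top2.png",t["image"])
a=d["image"]; b=cv2.resize(t["image"][115:235,205:305],(320,384),interpolation=cv2.INTER_CUBIC)
s=cam("scene")["image"]
cv2.imwrite("pics/m2.png",np.hstack([a[:,:480],b]))
```

```text
t 8.2 pos [0.5571 0.0098 0.3024] yaw 164.02 tilt 0.001 q6 -1.41 F [ 0.6 -0.1 -1.3] open 0.0148 | shift [ 0.001  -0.001   0.0124] |0.013| turn 0.004
disc [0.5542 0.0112] 0.0701
  yel 954 [254.4 105.8] [0.4845 0.0315] [0.4842 0.0315]
  yel 3201 [253.5 262.8] [0.5653 0.0079] [0.5466 0.0133]
```

View pics/m2.png

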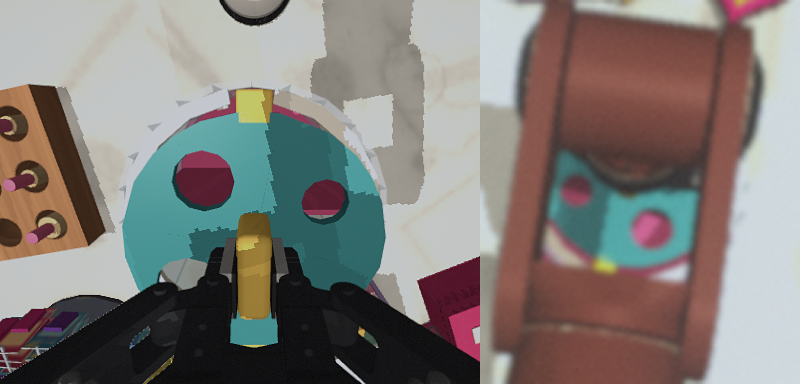

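The wrist view shows the gauge hovering over the tub, with its narrow lug at (254,106) near the narrow slot and the white rim arcing behind it. I'll enlarge that to measure the misfit.

Run:
```python
from h import *
d=cam("wrist"); cv2.imwrite("pics/w3.png",d["image"]); a=d["image"][75:225,110:400]
# predicted rim edges for tub guess
c=np.array([.5545,.0095]); th=np.radians(-16.2)
b=cv2.resize(a,None,fx=2.7,fy=2.7,interpolation=cv2.INTER_CUBIC)
for r,z,col in((.0905,.185,(0,0,255)),(.077,.185,(255,0,0))):
    A=np.radians(np.arange(90,271,1.)); P=np.c_[c[0]+r*np.cos(A+th),c[1]+r*np.sin(A+th),np.full(len(A),z)]
    for q in (proj(d,P)-[110,75]+.5)*2.7:
        cv2.circle(b,(int(q[0]),int(q[1])),1,col,-1)
cv2.imwrite("pics/w3c.png",b)
```

```text
(no output)
```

View pics/w3c.png

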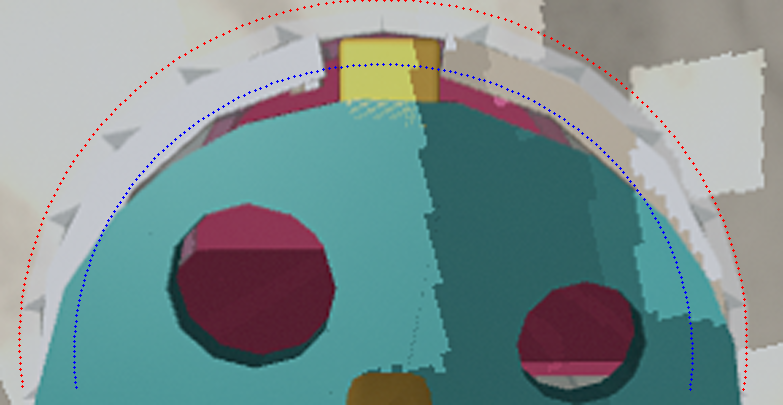

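Run:
```python
from h import *
d=cam("wrist"); hsv=cv2.cvtColor(d["image"],cv2.COLOR_BGR2HSV)
c=np.array([.5545,.0095]); th=np.radians(-16.2); r=np.arange(.070,.096,.001)
for a in (110,120,130,140,150,160,165,168,175,180,185,192,195,200,210,220,230,240,250):
    A=np.radians(a)+th; q=proj(d,np.c_[c[0]+r*np.cos(A),c[1]+r*np.sin(A),np.full(len(r),.185)]).round().astype(int)
    print(a," ".join("%d/%d"%(hsv[v,u,1]//10,hsv[v,u,2]//10) for u,v in q))
```

```text
110 12/15 12/15 12/15 12/15 12/15 12/15 12/15 12/15 12/15 12/15 12/15 12/15 12/15 7/17 2/20 1/20 1/20 0/18 0/18 0/18 0/17 2/15 2/15 2/15 2/15 2/15
120 12/15 12/15 12/15 12/15 12/15 12/15 12/15 12/15 12/15 13/15 1/16 1/20 1/20 1/20 1/20 1/14 0/15 0/16 0/16 0/16 0/16 2/15 2/15 2/15 2/15 2/15
130 13/11 13/10 13/11 13/10 13/11 13/10 8/15 3/18 3/17 1/18 1/20 1/20 1/20 1/20 1/20 1/20 0/18 0/18 0/17 0/20 0/19 0/19 0/19 0/19 0/19 0/19
140 13/9 13/9 13/9 13/9 13/10 3/11 3/18 3/17 3/17 3/17 3/17 3/17 3/17 3/17 2/17 0/18 0/17 0/17 0/18 0/20 0/19 0/19 0/19 0/19 0/19 0/19
150 13/9 8/9 6/10 8/12 8/11 8/11 3/14 3/18 3/17 3/17 3/17 3/17 3/17 3/17 3/17 0/17 1/15 1/15 1/15 0/16 2/13 2/13 2/13 2/13 2/13 2/13
160 12/9 15/14 15/14 14/16 13/19 3/17 3/17 3/17 3/17 3/17 3/17 3/17 3/17 3/17 0/19 0/19 0/19 0/19 0/19 2/19 2/19 2/19 2/19 1/19 1/19 2/19
165 14/10 13/13 15/14 15/14 15/14 6/13 3/16 3/16 3/16 3/16 3/16 3/16 3/16 3/16 0/15 0/17 0/17 0/17 0/16 0/18 1/19 1/19 1/19 1/19 1/19 1/19
168 9/9 11/11 15/14 15/14 15/14 8/14 3/16 3/16 3/16 3/16 3/16 3/16 3/16 3/16 2/17 1/17 0/20 0/20 0/19 1/19 1/19 1/19 1/19 1/
[... 861 characters left out ...]
1/18
210 10/17 10/17 7/13 6/13 6/13 1/9 1/18 1/20 1/20 1/20 1/20 1/20 1/20 1/20 1/20 1/17 1/16 1/16 1/18 0/19 0/19 0/19 0/19 0/19 0/19 0/19
220 10/17 10/17 10/17 7/16 0/13 0/14 1/20 1/20 1/20 1/20 1/20 1/20 1/20 1/20 0/20 0/20 0/20 0/20 0/20 0/19 0/19 0/19 0/19 0/20 0/20 0/20
230 10/16 10/16 10/16 10/16 10/17 9/15 4/9 1/20 1/20 1/20 1/20 1/20 1/20 1/20 1/20 1/20 0/20 0/20 0/20 0/19 0/19 0/19 0/19 0/19 0/19 0/19
240 11/16 11/16 11/16 11/16 11/16 10/16 11/16 8/17 1/20 1/20 1/20 1/20 1/20 1/20 1/18 1/14 1/16 1/17 0/20 0/20 0/19 0/19 0/19 0/19 0/19 1/19
250 11/16 11/16 11/16 11/16 11/15 11/16 11/15 11/16 11/15 11/15 11/15 0/20 1/20 1/20 1/20 1/20 0/20 0/19 0/19 0/19 1/19 2/19 2/18 2/19 2/18 2/18
```

>>> drive_tool --rows '[[[-0.0007,-0.0012,0.01],0],[[0,0,0.01],0],[[0,0,0.005],0],[[0,0,0.004],0],[[0,0,0.004],0],[[0,0,0.003],0],[[0,0,0.003],0],[[0,0,0],0],[[0,0,0],0]]'

```text
t: 9.3
tool_pos: [0.5573, 0.0081, 0.2631]
tool_rot: [0.438, 3.111, 0.0]
contact_force: [-0.4, -0.3, -2.5]
opening: 0.015
grip_force: 60.6
```

Run:
```python
from h import *
go((.5559,.0091,.253),163.8); print(ctrl.get_obs()["wrist_torque"])
```

```text
t 9.3 pos [0.5573 0.0081 0.2631] yaw 163.97 tilt 0.000 q6 -1.41 F [-0.4 -0.3 -2.5] open 0.0150 | shift [0.0016 0.0005 0.0101] |0.010| turn 0.003
[-0.00270997  0.02148571  0.00633904]
```

>>> drive_tool --rows '[[[0,0,0.003],0],[[0,0,0.003],0],[[0,0,0.002],0],[[0,0,0.002],0],[[0,0,0],0],[[0,0,0],0]]'

```text
t: 9.9
tool_pos: [0.5572, 0.0081, 0.2528]
tool_rot: [-0.438, -3.111, 0.0]
contact_force: [-0.4, 0.1, -3.0]
opening: 0.0151
grip_force: 60.8
```

>>> drive_tool --rows '[[[0,0,0.002],0],[[0,0,0],0],[[0,0,0],0]]'

```text
t: 10.2
tool_pos: [0.5573, 0.0081, 0.2527]
tool_rot: [0.438, 3.111, -0.0]
contact_force: [-4.6, 0.5, 5.5]
opening: 0.015
grip_force: 61.7
```

>>> drive_tool --rows '[[[0,0,-0.0025],0],[[0,0,0],0.1],[[0,0,0],0.1],[[0,0,0],0.1],[[0,0,0],0.1],[[0,0,0],0]]'

```text
t: 10.8
tool_pos: [0.5571, 0.0081, 0.2529]
tool_rot: [-1.047, -2.962, 0.0]
contact_force: [0.8, 0.0, -3.2]
opening: 0.0152
grip_force: 60.6
```

>>> drive_tool --rows '[[[0,0,0],0.1],[[0,0,0],0.1],[[0,0,0],0.1],[[0,0,0],0.1],[[0,0,0],0]]'

```text
t: 11.3
tool_pos: [0.5571, 0.0081, 0.253]
tool_rot: [-1.612, -2.696, 0.0]
contact_force: [-0.0, 0.1, -2.6]
opening: 0.0149
grip_force: 60.6
```

>>> drive_tool --rows '[[[0,0,0],0.1],[[0,0,0],0.1],[[0,0,0],0.1],[[0,0,0],0.1],[[0,0,0],0.05],[[0,0,0],0]]'

```text
t: 11.9
tool_pos: [0.5572, 0.0081, 0.2532]
tool_rot: [-2.172, -2.27, 0.0]
contact_force: [0.0, 0.3, -3.0]
opening: 0.0149
grip_force: 60.6
```

Run:
```python
from h import *
go((.5559,.0091,.253),83.8); print(ctrl.get_obs()["wrist_torque"])
```

```text
t 11.9 pos [0.5572 0.0081 0.2532] yaw 92.54 tilt 0.000 q6 -0.16 F [ 0.   0.3 -3. ] open 0.0149 | shift [ 0.001  -0.0012  0.0002] |0.002| turn 0.152
[0.0115392  0.05234424 0.03348837]
```

>>> drive_tool --rows '[[[0,0,0],0.08],[[0,0,0],0.05],[[0,0,0],0.02],[[0,0,0],0.02],[[0,0,0],0],[[0,0,0],0]]'

```text
t: 12.5
tool_pos: [0.5574, 0.0081, 0.2534]
tool_rot: [2.357, 2.076, 0.0]
contact_force: [1.4, -1.1, -4.4]
opening: 0.015
grip_force: 61.9
```

Run:
```python
from h import *
go((.5559,.0091,.253),83.8); print(ctrl.get_obs()["wrist_torque"])
```

```text
t 12.5 pos [0.5574 0.0081 0.2534] yaw 82.76 tilt 0.001 q6 0.01 F [ 1.4 -1.1 -4.4] open 0.0150 | shift [ 0.0009 -0.0016  0.0004] |0.002| turn -0.018
[-0.1872666  -0.45085613  1.14175352]
```

>>> drive_tool --rows '[[[0,0,0.001],0],[[0,0,0],0],[[0,0,0],0],[[0,0,0],0],[[0,0,0],0],[[0,0,0],0],[[0,0,0],0],[[0,0,0],0]]' --jaw 0

```text
t: 13.3
tool_pos: [0.5572, 0.0081, 0.2524]
tool_rot: [-2.36, -2.073, 0.0]
contact_force: [0.0, -0.1, -0.2]
opening: 0.0853
grip_force: 0.0
```

>>> drive_tool --rows '[[[0,0,-0.02],0],[[0,0,-0.04],0],[[0,0,-0.05],0],[[0,0,-0.04],0],[[0,0,0],0],[[0,0,0],0],[[0,0,0],0]]'

```text
t: 14.0
tool_pos: [0.5568, 0.0082, 0.4006]
tool_rot: [-2.358, -2.072, 0.003]
contact_force: [-0.2, -1.3, -0.5]
opening: 0.0851
grip_force: 0.0
```

Run:
```python
from h import *
go((.5559,.0091,.253),83.8)
d=cam("wrist"); cv2.imwrite("pics/w4.png",d["image"]); gauge(d,.173,.173)
```

```text
t 14.0 pos [0.5568 0.0082 0.4006] yaw 82.61 tilt 0.003 q6 0.01 F [-0.2 -1.3 -0.5] open 0.0851 | shift [ 0.0008 -0.0006  0.1476] |0.148| turn -0.021
disc [0.5567 0.0088] 0.0717
  yel 100 [253.7 105. ] [0.5653 0.0831] [0.5654 0.0832]
  yel 781 [255.1 186.5] [0.5564 0.003 ] [0.5575 0.0123]
  yel 279 [257.2 246.3] [ 0.55  -0.065] [ 0.5518 -0.0479]
```

View pics/w4.png

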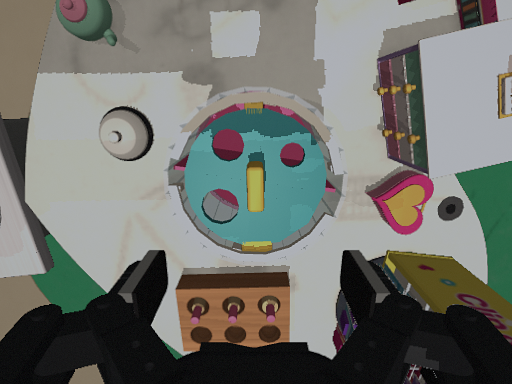

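The top is fitted and turned. The holes are at thin (292,154), medium (228,144) and thick (221,205), each over its proper bay, and the three sticks stand in the block's near row.

```bash
cat > holes.py <<'E'
from h import *
def holes(d):
    im=d["image"]; teal=mask(im,(80,70,30),(102,255,255)); c=big(cv2.morphologyEx(teal,cv2.MORPH_CLOSE,np.ones((3,3))))
    P=onplane(d,c,.173); C,r=circ(P); print("disc",C.round(4),r.round(4))
    f=np.zeros_like(teal);cv2.fillPoly(f,[cv2.convexHull(c.astype(np.int32))],255)
    h=cv2.morphologyEx(f&~teal,cv2.MORPH_OPEN,np.ones((5,5))); hue=cv2.cvtColor(im,cv2.COLOR_BGR2HSV)
    for k in cv2.findContours(h,cv2.RETR_EXTERNAL,cv2.CHAIN_APPROX_NONE)[0]:
        if cv2.contourArea(k)<150: continue
        q=k.reshape(-1,2).astype(float); X=onplane(d,q,.173); cc,rr=circ(X); v=cc-C
        print("  px",q.mean(0).round(1),"area",cv2.contourArea(k),"ctr",cc.round(4),"r",rr.round(4),"R %.4f ang %.1f"%(np.hypot(*v),np.degrees(np.arctan2(v[1],v[0]))))
E
python3 - <<'E'
from holes import *
d=cam("wrist"); holes(d)
hsv=cv2.cvtColor(d["image"],cv2.COLOR_BGR2HSV); pk=cv2.inRange(hsv,np.array((140,50,90)),np.array((178,255,255))); pk[:285]=0; pk[:, :170]=0; pk[:,300:]=0; pk[350:]=0
n,l,s,ce=cv2.connectedComponentsWithStats(pk)
for i in range(1,n):
    if s[i,4]>15: print("neck",s[i],ce[i].round(1),onplane(d,ce[i],.066)[0].round(4))
o,p,R,y=pose(); print(p,y)
E
```

```text
disc [0.5567 0.009 ] 0.0717
  px [220.4 204.5] area 861.5 ctr [ 0.5174 -0.0121] r 0.0179 R 0.0445 ang -151.7
  px [255.3 186.4] area 819.0 ctr [0.5559 0.0027] r 0.0197 R 0.0063 ang -96.6
  px [292. 154.] area 412.0 ctr [0.5967 0.0318] r 0.0114 R 0.0460 ang 29.6
  px [228.3 144. ] area 734.0 ctr [0.5351 0.0495] r 0.0151 R 0.0459 ang 118.0
neck [267 315   9   7  51] [270.7 318.1] [ 0.5494 -0.2498  0.066 ]
neck [191 317   9   7  49] [194.7 320. ] [ 0.4256 -0.2382  0.066 ]
neck [229 316   8   7  49] [232.3 319.1] [ 0.487  -0.2438  0.066 ]
[0.55667286 0.00818638 0.39990928] 82.60662085666884
```

>>> drive_tool --rows '[[[-0.0418,-0.006,0],0],[[-0.0418,-0.006,0],0],[[-0.0418,-0.006,0],0],[[-0.0418,-0.006,0],0],[[-0.0418,-0.006,0],0],[[-0.0418,-0.006,0],0],[[0,0,0.015],0.14],[[0,0,0.015],0.14],[[0,0,0.015],0.14],[[0,0,0.015],0.14]]'

```text
t: 15.1
tool_pos: [0.4887, -0.2359, 0.3399]
tool_rot: [-2.843, -1.331, 0.002]
contact_force: [0.1, -0.2, -0.2]
opening: 0.0852
grip_force: 0.0
```

>>> drive_tool --rows '[[[0,0,0.015],0.14],[[0,0,0.015],0.14],[[0,0,0.015],0.14],[[0,0,0.015],0.14],[[0,0,0.015],0.14],[[0,0,0.015],0.14],[[0,0,0],0.13],[[0,0,0],0],[[0,0,0],0],[[0,0,0],0]]'

```text
t: 16.1
tool_pos: [0.4892, -0.2359, 0.2524]
tool_rot: [-3.139, 0.136, 0.0]
contact_force: [0.3, -0.5, 0.2]
opening: 0.0854
grip_force: 0.0
```

Run:
```python
from h import *
go((.489,-.236,.25),-5)
d=cam("wrist"); cv2.imwrite("pics/w5.png",d["image"])
hsv=cv2.cvtColor(d["image"],cv2.COLOR_BGR2HSV); pk=cv2.inRange(hsv,np.array((140,40,60)),np.array((178,255,255)))
n,l,s,ce=cv2.connectedComponentsWithStats(pk)
for i in range(1,n):
    if s[i,4]>40: print("pink",s[i],ce[i].round(1),onplane(d,ce[i],.081)[0].round(4))
```

```text
t 16.1 pos [ 0.4892 -0.2359  0.2524] yaw -4.95 tilt 0.000 q6 1.07 F [ 0.3 -0.5  0.2] open 0.0854 | shift [-0.0002  0.0001  0.0024] |0.002| turn 0.001
pink [450  16  27  21  86] [463.4  26.9] [ 0.6062 -0.4001  0.081 ]
pink [    0    36   109   184 13429] [ 48.5 130.8] [ 0.5587 -0.0758  0.081 ]
pink [417  50  16  20  62] [423.2  59.8] [ 0.5856 -0.3714  0.081 ]
pink [244 114  17  18 235] [251.9 122.5] [ 0.5503 -0.2393  0.081 ]
pink [244 181  16  23 303] [251.2 192.4] [ 0.4932 -0.2336  0.081 ]
pink [244 240  15  26 330] [251.  252.7] [ 0.4369 -0.2285  0.081 ]
```

View pics/w5.png

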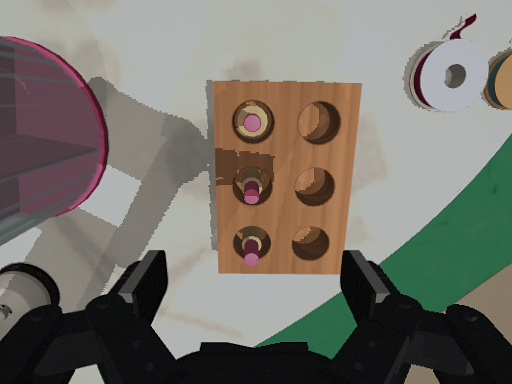

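The sticks' neck tops are at (252,122), (251,196) and (251,258). All three are upright, and the other pockets are empty. I'll take the middle one first.

>>> drive_tool --rows '[[[0,-0.003,0.03],0],[[0,0,0.03],0],[[0,0,0.03],0],[[0,0,0.02],0],[[0,0,0.015],0],[[0,0,0],0]]'

```text
t: 16.75
tool_pos: [0.4884, -0.2323, 0.1252]
tool_rot: [-3.136, 0.138, 0.006]
contact_force: [0.5, -0.9, -0.5]
opening: 0.0852
grip_force: 0.0
```

>>> drive_tool --rows '[[[0,0,0],0],[[0,0,0],0],[[0,0,0],0],[[0,0,0],0],[[0,0,0],0],[[0,0,0],0],[[0,0,0],0],[[0,0,0],0],[[0,0,0],0]]' --jaw 1 --grip_force 50

```text
t: 17.65
tool_pos: [0.4899, -0.2332, 0.1281]
tool_rot: [3.138, -0.138, 0.002]
contact_force: [-0.8, 0.2, 5.4]
opening: 0.0126
grip_force: 48.9
```

>>> drive_tool --rows '[[[0,0,-0.03],0],[[0,0,-0.05],0],[[0,0,-0.05],0],[[0,0,-0.05],0],[[0,0,-0.02],0],[[0,0,0],0],[[0,0,0],0],[[0,0,0],0]]'

```text
t: 18.45
tool_pos: [0.4887, -0.2324, 0.3242]
tool_rot: [-3.136, 0.138, 0.007]
contact_force: [-0.5, 0.0, -0.9]
opening: 0.012
grip_force: 48.7
```

Run:
```python
from h import *
go((.5968,.0315,.327),-5)
d=cam("wrist"); a=d["image"][150:384,130:390]
s=cam("scene"); o,p,R,y=pose(); u,v=proj(s,p-[0,0,.08])[0].astype(int); print(u,v)
b=s["image"][max(0,v-60):v+57,max(0,u-65):u+65]
cv2.imwrite("pics/g1.png",np.hstack([cv2.resize(a,(400,360)),cv2.resize(b,(400,360))]))
```

```text
t 18.4 pos [ 0.4887 -0.2324  0.3242] yaw -5.06 tilt 0.005 q6 1.08 F [-0.5  0.  -0.9] open 0.0120 | shift [ 0.0844 -0.2724 -0.0025] |0.285| turn -0.001
331 108
```

View pics/g1.png

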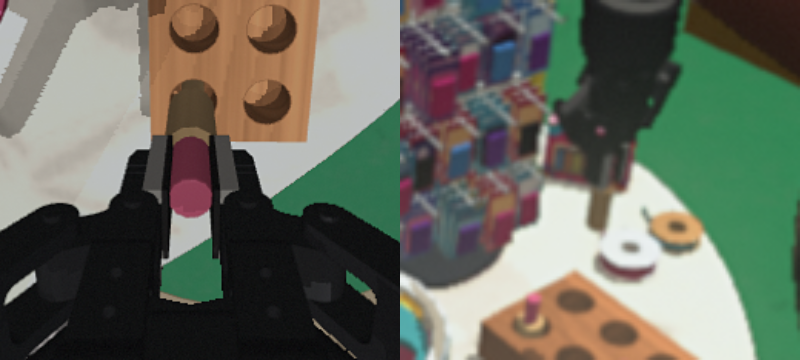

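The stick is held upright by its neck between the pads, and its pale shaft hangs clear. I'll carry it to the thin hole.

>>> drive_tool --rows '[[[0,0,-0.02],0],[[0.0141,-0.0454,0],0],[[0.0141,-0.0454,0],0],[[0.0141,-0.0454,0],0],[[0.0141,-0.0454,0],0],[[0.0141,-0.0454,0],0],[[0.0141,-0.0454,0],0],[[0,0,0],0],[[0,0,0],0],[[0,0,0],0]]'

```text
t: 19.55
tool_pos: [0.5974, 0.0303, 0.3463]
tool_rot: [3.138, -0.14, -0.003]
contact_force: [-0.2, -0.1, 0.2]
opening: 0.0123
grip_force: 48.9
```

```bash
cat >> h.py <<'E'
def tip(d):
    "held neck tip centre relative to the tool axis, in tool axes, mm"
    o,p,R,y=pose(); pk=mask(d["image"],(140,40,60),(178,255,255)); m=np.zeros_like(pk); m[225:300,225:285]=255
    n,l,s,ce=cv2.connectedComponentsWithStats(pk&m); i=1+np.argmax(s[1:,4]); x,yy,w,h,a=s[i]
    uv=(x+w/2-.5, yy+h-w/2); X=onplane(d,uv,p[2]-.046)[0]; print("tip px",uv,s[i],"rel tool mm",(R.T@(X-p)*1e3).round(1))
E
python3 - <<'E'
from h import *
d=cam("wrist"); tip(d); go((.5968,.0315,.297),-5); cv2.imwrite("pics/w6.png",d["image"])
E
```

```text
tip px (np.float64(253.5), np.float64(278.0)) [ 240  239   28   53 1230] rel tool mm [ 1.5 -1.  46. ]
t 19.6 pos [0.5974 0.0299 0.3466] yaw -5.14 tilt 0.001 q6 1.59 F [-0.9 -0.1 -0.9] open 0.0125 | shift [-0.0007 -0.0016  0.0496] |0.050| turn -0.002
```

View pics/w6.png

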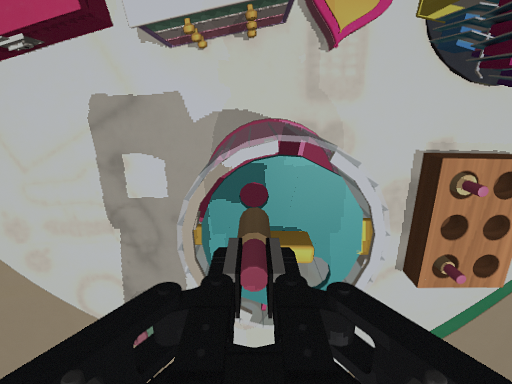

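The wrist view shows the thin hole at (254,195), just beyond the held stick's foot, with the gauge handle at (290,245).

```bash
cat >> holes.py <<'E'
def hole_at(d,uv,w=30):
    "circle of non-teal contour bordering teal near uv"
    teal=cv2.morphologyEx(mask(d["image"],(80,70,30),(102,255,255)),cv2.MORPH_CLOSE,np.ones((2,2))); h=cv2.inRange(cv2.cvtColor(d["image"],cv2.COLOR_BGR2HSV),np.array((150,100,40)),np.array((180,255,255))); m=np.zeros_like(h); u,v=map(int,uv); m[v-w:v+w,u-w:u+w]=255
    n,l,s,ce=cv2.connectedComponentsWithStats(h&m); i=l[v,u]; print(s[i],ce[i]); c=big((l==i).astype(np.uint8)*255); X=onplane(d,c,.173); return circ(X)
E
python3 - <<'E'
from holes import *
d=cam("wrist"); print(hole_at(d,(254,192))); gauge(d,.173,.173)
E
```

```text
[240 182  28  25 529] [253.20226843 194.23062382]
(array([0.59858362, 0.03071822]), np.float64(0.010910258265357936))
disc [0.5606 0.0085] 0.0693
  yel 406 [364.2 236.2] [ 0.5508 -0.0647] [ 0.5678 -0.0524]
  yel 224 [199.6 235.4] [0.5648 0.0817] [0.5799 0.0736]
  yel 798 [295.9 244.3] [ 0.5484 -0.0034] [5.658e-01 4.000e-04]
```

>>> drive_tool --rows '[[[-0.0005,0,0.02],0],[[0,0,0.015],0],[[0,0,0.01],0],[[0,0,0],0],[[0,0,0],0]]'

```text
t: 20.15
tool_pos: [0.5972, 0.0307, 0.3023]
tool_rot: [-3.138, 0.139, 0.001]
contact_force: [1.2, 0.0, 0.3]
opening: 0.0126
grip_force: 48.9
```

>>> drive_tool --rows '[[[0,0,0.003],0],[[0,0,0.003],0],[[0,0,0.003],0],[[0,0,0],0],[[0,0,0],0]]'

```text
t: 20.65
tool_pos: [0.5973, 0.031, 0.2933]
tool_rot: [-3.139, 0.138, 0.0]
contact_force: [-0.7, 0.1, 0.0]
opening: 0.0126
grip_force: 48.9
```

>>> drive_tool --rows '[[[0,0,0.002],0],[[0,0,0.002],0],[[0,0,0],0],[[0,0,0],0]]'

```text
t: 21.05
tool_pos: [0.5972, 0.031, 0.2893]
tool_rot: [-3.139, 0.138, 0.0]
contact_force: [0.7, 0.4, -0.3]
opening: 0.0123
grip_force: 48.9
```

>>> drive_tool --rows '[[[0,0,0.002],0],[[0,0,0.002],0],[[0,0,0],0],[[0,0,0],0]]'

```text
t: 21.45
tool_pos: [0.5972, 0.031, 0.2853]
tool_rot: [3.139, -0.138, -0.0]
contact_force: [0.3, -0.3, -0.3]
opening: 0.0121
grip_force: 48.9
```

>>> drive_tool --rows '[[[0,0,0.003],0],[[0,0,0.003],0],[[0,0,0.002],0],[[0,0,0],0],[[0,0,0],0]]'

```text
t: 21.95
tool_pos: [0.5972, 0.031, 0.2773]
tool_rot: [-3.139, 0.139, 0.0]
contact_force: [0.3, -0.1, 0.1]
opening: 0.0119
grip_force: 48.9
```

Run:
```python
from holes import *
d=cam("wrist"); tip(d); go((.5968,.0315,.297),-5); s=cam("scene")
cv2.imwrite("pics/g2.png",np.hstack([d["image"][100:340,130:390],cv2.resize(s["image"][100:220,190:320],(260,240))]))
```

```text
tip px (np.float64(253.5), np.float64(278.0)) [ 240  239   28   53 1229] rel tool mm [ 1.3 -0.6 46. ]
t 22.0 pos [0.5973 0.031  0.2774] yaw -5.05 tilt 0.000 q6 1.59 F [ 0.2 -0.7  0.3] open 0.0124 | shift [-0.0005 -0.0005 -0.0196] |0.020| turn -0.001
```

View pics/g2.png

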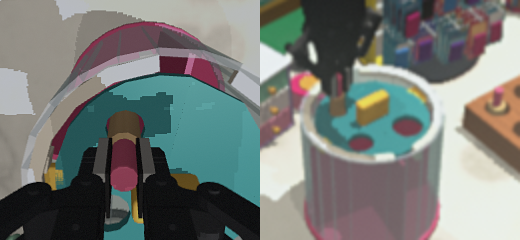

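The stick's shaft is inside the thin hole with no contact force, so it's a 20 mm stick. I'll release it.

>>> drive_tool --rows '[[[0,0,0],0],[[0,0,0],0],[[0,0,0],0],[[0,0,0],0],[[0,0,0],0],[[0,0,0],0],[[0,0,0],0],[[0,0,0],0]]' --jaw 0

```text
t: 22.85
tool_pos: [0.5973, 0.0309, 0.2774]
tool_rot: [3.139, -0.139, 0.0]
contact_force: [0.6, 1.0, 0.3]
opening: 0.0854
grip_force: 0.0
```

>>> drive_tool --rows '[[[0,0,-0.03],0],[[0,0,-0.04],0],[[-0.0141,0.0454,0],0],[[-0.0141,0.0454,0],0],[[-0.0141,0.0454,0],0],[[-0.0141,0.0454,0],0],[[-0.0141,0.0454,0],0],[[-0.0141,0.0454,0],0],[[0,0,0.05],0],[[0,0,0.04],0]]'

```text
t: 23.85
tool_pos: [0.4885, -0.2348, 0.2572]
tool_rot: [3.137, -0.144, 0.004]
contact_force: [-0.0, -0.2, -0.2]
opening: 0.0854
grip_force: 0.0
```

>>> drive_tool --rows '[[[0,0,0.005],0],[[0,0,0],0],[[0,0,0],0]]'

```text
t: 24.15
tool_pos: [0.4901, -0.2332, 0.2551]
tool_rot: [3.137, -0.137, 0.005]
contact_force: [-0.2, -0.5, 0.9]
opening: 0.0855
grip_force: 0.0
```

```bash
cat >> h.py <<'E'
def necks(d):
    pk=mask(d["image"],(140,40,60),(178,255,255)); pk[:,:180]=0; pk[:,370:]=0
    n,l,s,ce=cv2.connectedComponentsWithStats(pk)
    for i in range(1,n):
        if s[i,4]>60:
            x,y,w,h,a=s[i]; uv=(x+w/2-.5,y+h-w/2 if h>w else y+h/2-.5); print("neck",s[i],np.round(uv,1),onplane(d,uv,.081)[0].round(4))
E
python3 - <<'E'
from holes import *
d=cam("wrist"); necks(d); go((.4898,-.2328,.25),-5)
d=cam("top"); cv2.imwrite("pics/top3.png",d["image"])
pk=mask(d["image"],(140,40,110),(175,255,255)); n,l,s,ce=cv2.connectedComponentsWithStats(pk[150:250,320:375])
for i in range(1,n): print(s[i,4],ce[i]+[320,150],onplane(d,ce[i]+[320,150],.081)[0].round(4))
E
```

```text
neck [247 116  17  17 228] [255. 124.] [ 0.5502 -0.2393  0.081 ]
neck [247 240  15  26 323] [254.  258.5] [ 0.4309 -0.2281  0.081 ]
t 24.2 pos [ 0.4904 -0.2333  0.2556] yaw -5.01 tilt 0.005 q6 1.08 F [-1.   0.4  0.7] open 0.0852 | shift [-0.0006 -0.0005  0.0056] |0.006| turn -0.000
17 [340.94117647 181.41176471] [ 0.5498 -0.24    0.081 ]
```

>>> drive_tool --rows '[[[-0.03,0,0.0],0],[[-0.0296,0,0.02],0],[[0,0,0.03],0],[[0,0,0.03],0],[[0,0,0.03],0],[[0,0,0.018],0],[[0,0,0],0],[[0,0,0],0]]'

```text
t: 25.05
tool_pos: [0.4306, -0.2282, 0.1261]
tool_rot: [3.137, -0.138, 0.003]
contact_force: [0.4, -1.3, 1.4]
opening: 0.0854
grip_force: 0.0
```

>>> drive_tool --rows '[[[0,0,0],0],[[0,0,0],0],[[0,0,0],0],[[0,0,0],0],[[0,0,0],0],[[0,0,0],0],[[0,0,0],0],[[0,0,0],0],[[0,0,0],0]]' --jaw 1

```text
t: 25.95
tool_pos: [0.4298, -0.2278, 0.1248]
tool_rot: [3.138, -0.139, 0.001]
contact_force: [-0.9, 1.7, 3.9]
opening: 0.0126
grip_force: 48.7
```

>>> drive_tool --rows '[[[0,0,-0.03],0],[[0,0,-0.05],0],[[0,0,-0.05],0],[[0,0,-0.05],0],[[0,0,-0.04],0],[[0,0,0],0],[[0,0,0],0],[[0,0,0],0]]'

```text
t: 26.75
tool_pos: [0.4291, -0.2273, 0.3421]
tool_rot: [-3.137, 0.138, 0.005]
contact_force: [1.3, 0.3, -1.2]
opening: 0.0123
grip_force: 48.7
```

Run:
```python
from holes import *
d=cam("wrist"); tip(d); go((.5973,.0310,.347),-5)
d=cam("top"); pk=mask(d["image"],(140,40,110),(175,255,255)); n,l,s,ce=cv2.connectedComponentsWithStats(pk[150:250,320:375])
for i in range(1,n): print(s[i,4],ce[i]+[320,150],onplane(d,ce[i]+[320,150],.081)[0].round(4))
```

```text
tip px (np.float64(253.5), np.float64(281.0)) [ 240  241   28   54 1303] rel tool mm [-0.4 -0.6 46. ]
t 26.8 pos [ 0.429  -0.2272  0.3417] yaw -5.06 tilt 0.004 q6 1.02 F [ 0.7 -0.4 -0.5] open 0.0124 | shift [ 0.1448 -0.2721 -0.0052] |0.308| turn -0.001
18 [341.  181.5] [ 0.5495 -0.2402  0.081 ]
```

>>> drive_tool --rows '[[[0.0209,-0.0389,-0.005],0],[[0.0209,-0.0389,0],0],[[0.0209,-0.0389,0],0],[[0.0209,-0.0389,0],0],[[0.0209,-0.0389,0],0],[[0.0209,-0.0389,0],0],[[0.0209,-0.0389,0],0],[[0,0,0],0],[[0,0,0],0]]'

```text
t: 27.75
tool_pos: [0.5992, 0.0315, 0.3472]
tool_rot: [3.138, -0.136, -0.006]
contact_force: [-0.2, -0.5, -0.1]
opening: 0.0123
grip_force: 48.9
```

>>> drive_tool --rows '[[[0,0,0.02],0],[[0,0,0.015],0],[[0,0,0.01],0],[[0,0,0],0],[[0,0,0],0]]'

```text
t: 28.25
tool_pos: [0.5992, 0.0302, 0.3043]
tool_rot: [3.138, -0.14, -0.001]
contact_force: [-0.6, 0.3, -0.9]
opening: 0.0122
grip_force: 48.9
```

Run:
```python
from holes import *
d=cam("wrist"); tip(d); go((.599,.0310,.297),-5)
```

```text
tip px (np.float64(253.5), np.float64(281.0)) [ 240  241   28   54 1312] rel tool mm [-0.1 -0.5 46. ]
t 28.3 pos [0.5995 0.0303 0.3051] yaw -5.08 tilt 0.001 q6 1.59 F [-0.7  0.  -0.5] open 0.0121 | shift [-0.0006 -0.0006  0.0081] |0.008| turn -0.001
```

>>> drive_tool --rows '[[[-0.0003,-0.0005,0.004],0],[[0,0,0.004],0],[[0,0,0.002],0],[[0,0,0],0],[[0,0,0],0]]'

```text
t: 28.8
tool_pos: [0.5991, 0.0313, 0.2944]
tool_rot: [-3.139, 0.138, 0.0]
contact_force: [0.6, -0.4, 0.3]
opening: 0.0123
grip_force: 48.9
```

>>> drive_tool --rows '[[[0,0,0.002],0],[[0,0,0.001],0],[[0,0,0],0],[[0,0,0],0]]'

```text
t: 29.2
tool_pos: [0.5991, 0.0312, 0.2914]
tool_rot: [-3.139, 0.139, 0.0]
contact_force: [0.2, 0.1, 0.3]
opening: 0.0123
grip_force: 48.9
```

>>> drive_tool --rows '[[[0,0,0.002],0],[[0,0,0.001],0],[[0,0,0],0],[[0,0,0],0]]'

```text
t: 29.6
tool_pos: [0.5991, 0.0312, 0.2883]
tool_rot: [-3.139, 0.139, 0.0]
contact_force: [0.3, 1.2, -0.6]
opening: 0.0122
grip_force: 48.9
```

>>> drive_tool --rows '[[[0,0,0.002],0],[[0,0,0.001],0],[[0,0,0],0],[[0,0,0],0]]'

```text
t: 30.0
tool_pos: [0.599, 0.0312, 0.2852]
tool_rot: [-3.138, 0.139, 0.0]
contact_force: [-0.4, -0.2, -0.4]
opening: 0.0125
grip_force: 48.9
```

>>> drive_tool --rows '[[[0,0,0.002],0],[[0,0,0.001],0],[[0,0,0],0],[[0,0,0],0]]'

```text
t: 30.4
tool_pos: [0.5991, 0.0312, 0.2823]
tool_rot: [-3.138, 0.138, 0.0]
contact_force: [-0.4, 0.5, -0.2]
opening: 0.0122
grip_force: 48.9
```

>>> drive_tool --rows '[[[0,0,0.002],0],[[0,0,0.002],0],[[0,0,0],0],[[0,0,0],0]]'

```text
t: 30.8
tool_pos: [0.5991, 0.0312, 0.2781]
tool_rot: [-3.138, 0.139, 0.0]
contact_force: [-1.1, -0.4, -1.3]
opening: 0.0124
grip_force: 48.9
```

Run:
```python
from holes import *
d=cam("wrist"); tip(d); go((.599,.0310,.297),-5); cv2.imwrite("pics/w8.png",d["image"])
hsv=cv2.cvtColor(d["image"],cv2.COLOR_BGR2HSV); print([tuple(hsv[v,254]) for v in range(180,245,6)])
for v in (215,225): print(v,[int(hsv[v,u,0]) for u in range(225,285,2)])
```

```text
tip px (np.float64(253.5), np.float64(281.0)) [ 240  241   28   54 1309] rel tool mm [-0.2 -0.7 46. ]
t 30.9 pos [0.599  0.0312 0.2782] yaw -5.06 tilt 0.000 q6 1.59 F [ 0.4 -1.2 -0.8] open 0.0124 | shift [-0.      0.0002 -0.0188] |0.019| turn -0.001
[(np.uint8(110), np.uint8(12), np.uint8(192)), (np.uint8(90), np.uint8(121), np.uint8(150)), (np.uint8(90), np.uint8(122), np.uint8(146)), (np.uint8(91), np.uint8(144), np.uint8(85)), (np.uint8(90), np.uint8(139), np.uint8(86)), (np.uint8(91), np.uint8(141), np.uint8(87)), (np.uint8(17), np.uint8(109), np.uint8(77)), (np.uint8(18), np.uint8(111), np.uint8(78)), (np.uint8(16), np.uint8(109), np.uint8(77)), (np.uint8(17), np.uint8(106), np.uint8(99)), (np.uint8(7), np.uint8(105), np.uint8(97))]
215 [91, 91, 91, 91, 91, 91, 91, 91, 90, 91, 39, 16, 17, 16, 16, 16, 17, 16, 17, 15, 15, 87, 91, 91, 91, 91, 91, 91, 91, 91]
225 [91, 91, 91, 91, 91, 91, 164, 16, 17, 17, 17, 18, 16, 17, 16, 17, 16, 16, 17, 17, 17, 17, 0, 169, 171, 90, 91, 91, 91, 91]
```

The stick passed the thin hole again with no force and no slip, so it's a 20 mm stick. I'll release it and fetch the last one.

>>> drive_tool --rows '[[[0,0,0],0],[[0,0,0],0],[[0,0,0],0],[[0,0,0],0],[[0,0,0],0],[[0,0,0],0],[[0,0,0],0],[[0,0,0],0]]' --jaw 0

```text
t: 31.65
tool_pos: [0.5991, 0.0312, 0.2784]
tool_rot: [-3.139, 0.138, -0.0]
contact_force: [-0.5, -0.2, -0.1]
opening: 0.0855
grip_force: 0.0
```

>>> drive_tool --rows '[[[0,0,-0.03],0],[[0,0,-0.04],0],[[-0.0141,0.0454,0],0],[[-0.0141,0.0454,0],0],[[-0.0141,0.0454,0],0],[[-0.0141,0.0454,0],0],[[-0.0141,0.0454,0],0],[[-0.0141,0.0454,0],0],[[0,0,0.05],0],[[0,0,0.04],0]]'

```text
t: 32.65
tool_pos: [0.4904, -0.2345, 0.2582]
tool_rot: [3.137, -0.144, 0.004]
contact_force: [0.8, 0.2, -0.6]
opening: 0.0852
grip_force: 0.0
```

>>> drive_tool --rows '[[[0.025,0,0.005],0],[[0.03,0,0],0],[[0,0,0],0],[[0,0,0],0],[[0,0,0],0]]'

```text
t: 33.15
tool_pos: [0.5453, -0.2375, 0.2537]
tool_rot: [3.138, -0.138, 0.0]
contact_force: [-0.9, -0.7, 0.8]
opening: 0.0852
grip_force: 0.0
```

Run:
```python
from holes import *
d=cam("wrist"); necks(d); go((.5498,-.2388,.127),-5); cv2.imwrite("pics/w9.png",d["image"])
s=cam("scene"); cv2.imwrite("pics/s9.png",s["image"])
```

```text
neck [317  22  45  35 647] [339.  39.] [ 0.6607 -0.3102  0.081 ]
neck [248 176  16  23 290] [255.5 191. ] [ 0.5498 -0.2389  0.081 ]
t 33.2 pos [ 0.5452 -0.2375  0.2538] yaw -5.06 tilt 0.000 q6 1.12 F [ 0.1  0.  -0.3] open 0.0854 | shift [0.0047 0.0009 0.1268] |0.127| turn -0.001
```

>>> drive_tool --rows '[[[0.0045,0.001,0.03],0],[[0,0,0.03],0],[[0,0,0.03],0],[[0,0,0.02],0],[[0,0,0.017],0],[[0,0,0],0]]'

```text
t: 33.85
tool_pos: [0.5484, -0.2381, 0.1238]
tool_rot: [-3.136, 0.139, 0.007]
contact_force: [-1.0, -0.7, 0.1]
opening: 0.0856
grip_force: 0.0
```

>>> drive_tool --rows '[[[0,0,0],0],[[0,0,0],0],[[0,0,0],0],[[0,0,0],0],[[0,0,0],0],[[0,0,0],0],[[0,0,0],0],[[0,0,0],0],[[0,0,0],0]]' --jaw 1

```text
t: 34.75
tool_pos: [0.5504, -0.2391, 0.1272]
tool_rot: [3.138, -0.138, 0.002]
contact_force: [-1.2, -0.3, 5.2]
opening: 0.0122
grip_force: 48.7
```

>>> drive_tool --rows '[[[0,0,-0.03],0],[[0,0,-0.05],0],[[0,0,-0.05],0],[[0,0,-0.05],0],[[0,0,-0.04],0],[[0,0,0],0],[[0,0,0],0],[[0,0,0],0]]'

```text
t: 35.55
tool_pos: [0.5493, -0.2386, 0.3437]
tool_rot: [-3.137, 0.138, 0.006]
contact_force: [-0.1, 0.8, -0.9]
opening: 0.0124
grip_force: 48.7
```

Run:
```python
from holes import *
d=cam("wrist"); tip(d); go((.5986,.0310,.347),-5)
hsv=cv2.cvtColor(d["image"],cv2.COLOR_BGR2HSV)
for v in (195,205,215): print(v,[int(hsv[v,u,0]) for u in range(220,290,2)])
t=cam("top")["image"].astype(int); t0=cv2.imread("pics/top0.png").astype(int); df=abs(t-t0).max(2)
for n,(x,y,w,h) in dict(bell=(212,228,40,35),tea=(155,228,40,35)).items(): print(n,df[y:y+h,x:x+w].max(),(df[y:y+h,x:x+w]>40).sum())
```

```text
tip px (np.float64(253.5), np.float64(280.0)) [ 240  240   28   54 1270] rel tool mm [ 0.1 -0.6 46. ]
t 35.6 pos [ 0.5493 -0.2385  0.3432] yaw -5.06 tilt 0.005 q6 1.13 F [ 0.2 -0.2 -0. ] open 0.0122 | shift [ 0.0254 -0.2728 -0.0033] |0.274| turn -0.001
195 [18, 21, 21, 20, 13, 13, 12, 13, 13, 12, 13, 13, 13, 13, 13, 12, 13, 13, 13, 13, 13, 12, 13, 13, 13, 13, 13, 13, 13, 13, 13, 13, 13, 13, 13]
205 [21, 21, 21, 22, 13, 13, 13, 13, 13, 13, 13, 13, 13, 16, 17, 16, 16, 17, 17, 16, 17, 17, 13, 11, 12, 13, 13, 13, 13, 13, 13, 13, 13, 13, 13]
215 [19, 18, 21, 23, 14, 13, 13, 13, 16, 15, 17, 17, 16, 17, 16, 17, 17, 17, 16, 17, 16, 16, 18, 18, 16, 16, 17, 13, 13, 13, 12, 13, 13, 12, 11]
bell 70 639
tea 87 184
```

>>> drive_tool --rows '[[[0.0042,-0.0455,-0.005],0],[[0.0042,-0.0455,0],0],[[0.0042,-0.0455,0],0],[[0.0042,-0.0455,0],0],[[0.0042,-0.0455,0],0],[[0.0042,-0.0455,0],0],[[0,0,0],0],[[0,0,0],0]]'

```text
t: 36.45
tool_pos: [0.5988, 0.0317, 0.3495]
tool_rot: [3.138, -0.135, -0.005]
contact_force: [0.4, -0.8, -0.2]
opening: 0.0122
grip_force: 48.9
```

>>> drive_tool --rows '[[[0,0,0.02],0],[[0,0,0.015],0],[[0,0,0.01],0],[[0,0,0],0],[[0,0,0],0]]'

```text
t: 36.95
tool_pos: [0.5991, 0.0302, 0.3062]
tool_rot: [3.138, -0.14, -0.001]
contact_force: [0.6, 0.4, 0.9]
opening: 0.0121
grip_force: 48.9
```

Run:
```python
from holes import *
d=cam("wrist"); tip(d); go((.5986,.0310,.297),-5)
```

```text
tip px (np.float64(253.5), np.float64(280.0)) [ 240  240   28   54 1268] rel tool mm [ 0.5 -0.5 46. ]
t 37.0 pos [0.5994 0.0304 0.307 ] yaw -5.09 tilt 0.001 q6 1.59 F [ 0.2 -0.4  0.7] open 0.0123 | shift [-0.0008 -0.0006  0.01  ] |0.010| turn -0.002
```

>>> drive_tool --rows '[[[-0.0008,-0.0004,0.004],0],[[0,0,0.004],0],[[0,0,0.003],0],[[0,0,0],0],[[0,0,0],0]]'

```text
t: 37.5
tool_pos: [0.5984, 0.0313, 0.2953]
tool_rot: [-3.138, 0.138, 0.0]
contact_force: [0.6, -1.1, -1.4]
opening: 0.0122
grip_force: 48.9
```

>>> drive_tool --rows '[[[0,0,0.002],0],[[0,0,0.001],0],[[0,0,0],0],[[0,0,0],0]]'

```text
t: 37.9
tool_pos: [0.5984, 0.0313, 0.2924]
tool_rot: [3.139, -0.138, 0.0]
contact_force: [0.0, -0.5, -0.2]
opening: 0.0122
grip_force: 48.9
```

>>> drive_tool --rows '[[[0,0,0.001],0],[[0,0,0.001],0],[[0,0,0],0],[[0,0,0],0]]'

```text
t: 38.3
tool_pos: [0.5987, 0.0312, 0.2919]
tool_rot: [3.138, -0.138, 0.002]
contact_force: [-1.1, -0.3, 5.0]
opening: 0.0121
grip_force: 49.4
```

>>> drive_tool --rows '[[[0,0,0.001],0],[[0,0,0.001],0],[[0,0,0],0],[[0,0,0],0]]'

```text
t: 38.7
tool_pos: [0.599, 0.0312, 0.2916]
tool_rot: [3.138, -0.138, 0.004]
contact_force: [-3.7, 0.6, 10.2]
opening: 0.0124
grip_force: 50.1
```

Run:
```python
from holes import *
d=cam("wrist"); tip(d); go((.5986,.0310,.297),-5); print(ctrl.get_obs()["wrist_torque"])
```

```text
tip px (np.float64(253.5), np.float64(280.0)) [ 240  240   28   54 1261] rel tool mm [ 0.3 -0.7 46. ]
t 38.8 pos [0.599  0.0312 0.2916] yaw -5.05 tilt 0.003 q6 1.59 F [-3.5  0.3 10.2] open 0.0119 | shift [-0.0004  0.0003 -0.0054] |0.005| turn -0.001
[0.00638911 0.71197036 0.09421996]
```

>>> drive_tool --rows '[[[0,0,-0.004],0],[[-0.0015,0,0],0],[[0,0,0],0],[[0,0,0.002],0],[[0,0,0.002],0],[[0,0,0],0],[[0,0,0],0]]'

```text
t: 39.45
tool_pos: [0.5976, 0.031, 0.291]
tool_rot: [3.138, -0.139, 0.005]
contact_force: [-1.3, -1.2, 9.6]
opening: 0.0123
grip_force: 50.1
```

Run:
```python
from holes import *
d=cam("wrist"); tip(d); go((.5347,.0492,.310),-5)
hsv=cv2.cvtColor(d["image"],cv2.COLOR_BGR2HSV)
for v in (215,220,225): print(v,[int(hsv[v,u,0]) for u in range(220,290,2)])
h=cv2.cvtColor(cv2.imread("pics/w8.png"),cv2.COLOR_BGR2HSV)
for v in (215,220,225): print(v,[int(h[v,u,0]) for u in range(220,290,2)])
```

```text
tip px (np.float64(253.5), np.float64(280.0)) [ 240  240   28   54 1260] rel tool mm [ 0.3 -0.7 46. ]
t 39.5 pos [0.5976 0.031  0.291 ] yaw -5.06 tilt 0.003 q6 1.59 F [-2.7 -0.5  9. ] open 0.0127 | shift [-0.0642 -0.0125 -0.0192] |0.068| turn -0.001
215 [91, 91, 91, 91, 90, 91, 91, 91, 46, 16, 16, 15, 17, 16, 16, 15, 17, 17, 17, 16, 17, 15, 17, 16, 16, 16, 15, 91, 91, 91, 90, 90, 91, 91, 91]
220 [91, 90, 91, 90, 91, 91, 91, 89, 16, 17, 16, 16, 17, 16, 17, 18, 16, 16, 16, 18, 16, 17, 17, 17, 16, 15, 16, 91, 90, 91, 90, 91, 91, 90, 91]
225 [90, 91, 90, 91, 91, 91, 91, 16, 16, 16, 17, 17, 17, 17, 16, 17, 17, 17, 16, 16, 16, 17, 16, 15, 16, 17, 17, 28, 91, 91, 90, 90, 90, 90, 90]
215 [91, 91, 91, 91, 91, 90, 91, 91, 91, 91, 91, 90, 92, 16, 17, 17, 17, 16, 17, 16, 15, 15, 16, 32, 91, 91, 91, 91, 91, 91, 90, 91, 91, 91, 91]
220 [91, 91, 90, 90, 91, 91, 91, 91, 91, 91, 16, 16, 17, 17, 17, 16, 15, 18, 17, 17, 16, 18, 18, 17, 21, 170, 128, 90, 91, 90, 91, 91, 91, 91, 91]
225 [91, 91, 91, 91, 91, 91, 91, 91, 91, 172, 16, 17, 16, 17, 17, 17, 17, 16, 16, 17, 17, 18, 17, 15, 19, 171, 171, 132, 91, 91, 91, 91, 90, 91, 91]
```

The stick is blocked by the thin hole, and its visible width suggests about 27 mm. I'll lift it and try the medium hole.

>>> drive_tool --rows '[[[0,0,-0.025],0],[[0,0,-0.03],0],[[-0.0321,-0.006,0],0],[[-0.0321,-0.006,0],0],[[0,0,0],0],[[0,0,0],0],[[0,0,0],0]]'

```text
t: 40.2
tool_pos: [0.5345, 0.0488, 0.343]
tool_rot: [3.138, -0.139, -0.0]
contact_force: [0.0, -0.1, 0.9]
opening: 0.0122
grip_force: 49.0
```

Run:
```python
from holes import *
d=cam("wrist"); tip(d); go((.5347,.0488,.310),-5); cv2.imwrite("pics/w10.png",d["image"])
uv=proj(d,[[.5347,.0488,.173],[.5347,.0488,.165]]); print(uv)
pk=mask(d["image"],(150,100,40),(180,255,255)); n,l,s,ce=cv2.connectedComponentsWithStats(pk[140:260,200:330])
for i in range(1,n):
    if s[i,4]>30:
        c=big((l==i).astype(np.uint8)*255)+[200,140]; print(s[i],ce[i]+[200,140],circ(onplane(d,c,.173)))
```

```text
tip px (np.float64(253.5), np.float64(279.0)) [ 240  240   28   53 1263] rel tool mm [ 0.7 -0.7 46. ]
t 40.2 pos [0.5346 0.0488 0.3431] yaw -5.07 tilt 0.000 q6 1.61 F [-0.  -0.4  0.6] open 0.0125 | shift [ 0.0001 -0.      0.0331] |0.033| turn -0.001
[[254.35697853 196.85378812]
 [254.33732182 194.08722416]]
[10  0  6 12 44] [212.25       144.86363636] (array([0.5803363 , 0.07728772]), np.float64(0.003717175017011373))
[ 39  39  34  26 547] [257.34186472 189.93235832] (array([0.53699176, 0.0473035 ]), np.float64(0.013152362912755507))
[ 41 100  26  20 434] [253.66589862 250.55529954] (array([0.48424778, 0.05383699]), np.float64(0.01080592413980823))
```

>>> drive_tool --rows '[[[-0.0007,0.0008,0.02],0],[[0,0,0.015],0],[[0,0,0.01],0],[[0,0,0],0],[[0,0,0],0]]'

```text
t: 40.75
tool_pos: [0.5334, 0.0482, 0.2982]
tool_rot: [-3.139, 0.139, 0.001]
contact_force: [0.8, 0.2, 0.3]
opening: 0.0123
grip_force: 49.0
```

>>> drive_tool --rows '[[[0,0,0.003],0],[[0,0,0.002],0],[[0,0,0.002],0],[[0,0,0],0],[[0,0,0],0]]'

```text
t: 41.25
tool_pos: [0.5332, 0.0483, 0.2915]
tool_rot: [-3.139, 0.139, -0.0]
contact_force: [-1.1, -0.1, -1.2]
opening: 0.0122
grip_force: 49.0
```

>>> drive_tool --rows '[[[0,0,0.002],0],[[0,0,0.001],0],[[0,0,0],0],[[0,0,0],0]]'

```text
t: 41.65
tool_pos: [0.5332, 0.0483, 0.2883]
tool_rot: [-3.138, 0.139, 0.0]
contact_force: [-0.9, -0.2, -0.6]
opening: 0.0126
grip_force: 49.0
```

>>> drive_tool --rows '[[[0,0,0.002],0],[[0,0,0.002],0],[[0,0,0],0],[[0,0,0],0]]'

```text
t: 42.05
tool_pos: [0.5332, 0.0483, 0.2843]
tool_rot: [-3.139, 0.139, 0.0]
contact_force: [0.4, -0.7, -0.0]
opening: 0.0123
grip_force: 49.0
```

>>> drive_tool --rows '[[[0,0,0.002],0],[[0,0,0.002],0],[[0,0,0],0],[[0,0,0],0]]'

```text
t: 42.45
tool_pos: [0.5332, 0.0483, 0.2803]
tool_rot: [-3.139, 0.138, 0.0]
contact_force: [-0.7, 0.9, -0.3]
opening: 0.0122
grip_force: 49.0
```

Run:
```python
from holes import *
d=cam("wrist"); tip(d); go((.5347,.0488,.310),-5)
```

```text
tip px (np.float64(253.5), np.float64(280.0)) [ 240  240   28   54 1274] rel tool mm [ 0.3 -0.6 46. ]
t 42.5 pos [0.5332 0.0483 0.2804] yaw -5.05 tilt 0.000 q6 1.61 F [-0.5 -0.5  0.4] open 0.0123 | shift [ 0.0014 -0.0006 -0.0296] |0.030| turn -0.001
```

The stick passed the medium hole, 12 mm deep with no force. I'll release it and rise.

>>> drive_tool --rows '[[[0,0,0],0],[[0,0,0],0],[[0,0,0],0],[[0,0,0],0],[[0,0,0],0],[[0,0,0],0],[[0,0,0],0],[[0,0,0],0]]' --jaw 0

```text
t: 43.3
tool_pos: [0.5332, 0.0483, 0.2804]
tool_rot: [3.139, -0.138, 0.0]
contact_force: [0.7, 0.1, 0.0]
opening: 0.0851
grip_force: 0.0
```

>>> drive_tool --rows '[[[0,0,-0.03],0],[[0,0,-0.04],0],[[0,0.045,0],0],[[0,0.045,0],0],[[0,0.045,0],0],[[0,0.045,0],0],[[0,0.045,0],0],[[0,0.045,0],0],[[0,0,0],0],[[0,0,0],0]]'

```text
t: 44.3
tool_pos: [0.5092, -0.2215, 0.3501]
tool_rot: [-3.138, 0.142, 0.001]
contact_force: [0.5, 0.1, -0.6]
opening: 0.0854
grip_force: 0.0
```

Run:
```python
from holes import *
t=cam("top"); s=cam("scene"); gauge(s,.173,.173)
f=lambda a,x,y,w,h,W,H:cv2.resize(a[y:y+h,x:x+w],(W,H),interpolation=cv2.INTER_CUBIC)
cv2.imwrite("pics/fin.png",np.hstack([f(t["image"],140,125,240,150,480,300),f(s["image"],185,120,130,122,320,300)]))
print(pose()[1])
```

```text
disc [ 0.9783 -0.2187] 0.1484
  yel 1879 [235.1  65.4] [ 0.905  -0.2721] [ 0.862  -0.2339]
  yel 110 [160.9  87.9] [ 0.9628 -0.0213] [0.9172 0.0056]
[ 0.50956038 -0.21994441  0.35031107]
```

View pics/fin.png

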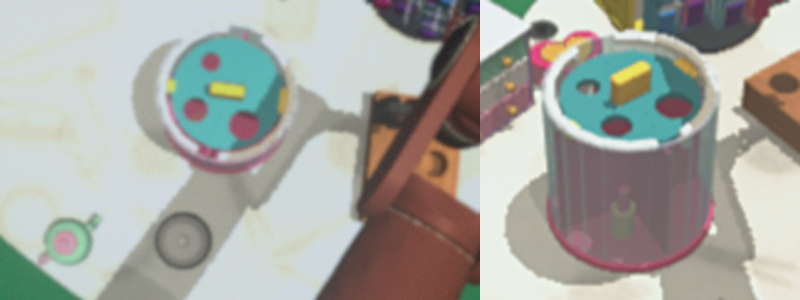

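The final picture shows the gauge top flat and turned in the tub, all three holes clear, one stick standing in the medium bay, and the bell and teapot in place. As a last check I'll measure the lug angle and look for leftover necks.

Run:
```python
from holes import *
t=cam("top"); im=t["image"]; ye=mask(im,(20,90,80),(35,255,255)); n,l,s,ce=cv2.connectedComponentsWithStats(ye[130:215,215:300])
for i in range(1,n):
    if s[i,4]>6: print(s[i,4],ce[i]+[215,130],onplane(t,ce[i]+[215,130],.173)[0].round(4))
d=cam("wrist"); necks(d)
pk=mask(d["image"],(140,40,60),(178,255,255)); n,l,s,ce=cv2.connectedComponentsWithStats(pk)
for i in range(1,n):
    if s[i,4]>60: print("pink",s[i],onplane(d,ce[i],.05)[0].round(3))
```

```text
11 [224.63636364 167.45454545] [0.5651 0.0801 0.173 ]
103 [252.98058252 169.74757282] [0.5612 0.0074 0.173 ]
38 [281.31578947 174.55263158] [ 0.5508 -0.0655  0.173 ]
neck [314   5  31  25 116] [329.  17.] [ 0.6624 -0.3087  0.081 ]
neck [321  18  28  18 302] [334.5  26.5] [ 0.6533 -0.3141  0.081 ]
pink [314   5  31  25 116] [ 0.671 -0.311  0.05 ]
pink [362  11  28  17 213] [ 0.664 -0.369  0.05 ]
pink [495  12  17  10  97] [ 0.656 -0.515  0.05 ]
pink [321  18  28  18 302] [ 0.66  -0.322  0.05 ]
pink [  10   67  146  136 8303] [ 0.571 -0.041  0.05 ]
pink [ 11 186  34  37 764] [0.485 0.086 0.05 ]
```

```bash
python3 -c "
from station import ctrl
print(ctrl.finish_job())"
```

```text
the job is handed in; nothing more can be done
None
```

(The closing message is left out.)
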